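# Load the test nests, pin the hold-down bar and switch on the key interlock

### The arm

A 6-joint arm with a two-finger parallel gripper is mounted at the origin on a cart in front of the work surface, level with it; the furniture and walls round the work are solid. World frame = base frame: x ahead of the robot, y to its left, z up, the work surface at z = 0. Lengths are in mm, angles in degrees, forces in N, time in s.
With the tool pointing down it reaches from about 300 to 850 mm from the base axis. Payload 4.2 kg.
Tool frame: the origin (TCP) lies at the very end of the fingers, on their centre line; the grasp point (between the pads) lies env.pinch_z behind it (env.pinch_z is the distance from the TCP to the grasp point, in mm); z points along the fingers, y is the line along which they close (so a half turn about z gives the same grasp; the last joint's range is limited). The gripper opens to 91 mm and grips with 3 to 60 N. Pads are 32 mm wide; open, the fingers measure 118 mm over their backs; the gripper's body (76 mm by 178 mm) begins 60 mm behind the grasp point.
Start: joints at [74.026, 18.312, 89.639, -0, 72.044, -1.146], TCP at [147.156, 555.867, 213.976] pointing down, gripper open.
Joint ranges: [-177.97, 177.97], [-48.28, 115.42], [12.27, 149.76], [-77.06, 257.06], [2.81, 150.46], [-146.56, 146.56]. Speed limits (degrees/s): [147.25, 147.25, 180, 180, 180, 180].

### API

Orientations are given as [roll, pitch, yaw] about the fixed x, y, z axes, in that order (R = Rz(yaw) Ry(pitch) Rx(roll)).
In Python, from workcell import state, vision, job_done, env gives the robot as it stands.
- The arm moves only by the tool servo_tool, never from a script. Its argument "rows" is a list of rows, each a list of 5 numbers: the shift along the tool's x, y, z scaled (see below), then the turn about the tool's z scaled (see below), then the opening, from 0 (shut) to 1 (fully open). A call has 1 to 20 rows; each row is the pose to reach, as a shift and turn from the pose commanded when the call began, along the tool's axes at that moment; what a row does not reach only later rows make up. The controller multiplies each number of a shift by 200 mm and each number of a turn by 90 degrees. A row lasts 1/12 s, in which the tool goes at most 41.7 mm and 7.16 degrees, less where a joint would pass 70% of its speed; a pose out of reach is approached as far as the arm can. A call with a number of a shift or a turn outside -1 to 1 is refused whole. A call with a gripper value outside its range is refused whole. The fingers move at their own pace and stop on an object; "force" is the grip in N (left out, the last holds). Time passes only in rows, so rows that repeat a pose let the fingers close. It gives the time, the measured TCP pose, the force, the opening and the grip force at its end, in the units of the state.
- state(): the state, without advancing time (a new reading comes with each control period).
- vision.grab_frame(name): name is "scene" or "top"; returns the picture (400x640x3 uint8, red, green, blue); there is no depth.
- vision.camera_info(name): a dict with "vertical_fov" (degrees; the focal length in pixels is half the picture's height over the tangent of half this angle, whatever the lens; pixels are square), "cx", "cy" (the principal point, pixels), "T" (4x4, takes a point from camera to world coordinates). Camera axes: x right, y up, looking along -z (the intrinsics and any distortion apply to the point x, -y, -z); pixel columns grow to the right and rows downward; lengths in mm; the calibration is good to about 2 mm. A picture is of the moment at which its call begins. camera_info takes no time and is no camera call.
- job_done(): hands the job in; it is judged then, once.
The state is a dict: "time_s": time; "qpos": joint angles; "qvel": joint speeds; "effort": joint torques, N m; "ee_pos": TCP position; "ee_rot": TCP orientation; "force": force on the tool from outside, world axes, zero at the start; "torque": the same for the moment, N m; "gripper_width": finger opening in mm; "gripper_force": force on a finger pad.
Only numpy, scipy, OpenCV 4.12 (cv2) and the standard library are available. Lean on these libraries where they do the work, as an engineer would, in place of code of your own. Each camera call takes 0.05 s, during which the arm holds its last target. There are 200 camera calls.

### The job

Load the transformers lying on the foam board into the test fixture, each lying flat in a nest of its own with its length along the row, then swing the yellow hold-down bar fully shut over them and lock it by pushing the red-headed pin down through fork and bar until its flange seats. Then set the blue key on the switch box, turn it under light pressure until it drops fully into the keyway, turn it clockwise to the stop at the green ON marks and leave it there; do not disturb the solder reel or the glue bottle.

Things in the scene. Friction and masses are not known exactly. Their poses are not given: they have to be found in the camera images.
- nest_fixture: fixed test fixture, aluminium base plate 100 x 290 x 6 mm with three nests in a row along its own y; origin at the centre of its underside, z up. At its -y end stands the bar's pivot post, at its +y end a steel fork of two horizontal plates
- nest0 (a point): centre of the floor of nest 0 (6 mm above the bench), axes as nest_fixture's. The pocket is 38 mm (x) by 50 mm (y) inside, with black ribs 6 mm high and 4 to 6 mm wide round it; nests are 58 mm apart along y. A transformer goes in with its long side (its y) along the fixture's y, either way round
- nest1 (a point): centre of the floor of nest 1 (6 mm above the bench), axes as nest_fixture's. The pocket is 38 mm (x) by 52 mm (y) inside, with black ribs 6 mm high and 4 to 6 mm wide round it; nests are 58 mm apart along y. A transformer goes in with its long side (its y) along the fixture's y, either way round
- nest2 (a point): centre of the floor of nest 2 (6 mm above the bench), axes as nest_fixture's. The pocket is 38 mm (x) by 50 mm (y) inside, with black ribs 6 mm high and 4 to 6 mm wide round it; nests are 58 mm apart along y. A transformer goes in with its long side (its y) along the fixture's y, either way round
- bar (a joint): yellow hold-down bar, 24 x 263 x 8 mm, underside 42 mm above the bench, on a vertical pivot. 0 = shut against its stop, over the nests, its end between the fork plates; grows (rad, to 1.4) as it swings open, clockwise from above, tip moving to the fixture's +x. Stays where left (friction about 0.12 Nm)
- bar_hinge (a point): point on the bar's vertical pivot axis, axes as nest_fixture's; shut, the bar points along +y from here
- bar_knob (a point): on the bar, 125 mm from the pivot: top of a round upright black knob, diameter 16 mm, 30 mm tall; 86 mm above the bench, the bar's upper face lies 36 mm below it; turns with the bar (its y points along the bar)
- fork_hole (a point): centre of the mouth of the vertical pin hole, on the top face of the upper fork plate, 62 mm above the bench; holes are 10.5 mm in the fork plates (54-62 and 30-38 mm high) and 11.5 mm in the bar (42-50 mm high); the three line up when the bar is shut
- pin: loose headed locking pin: steel shank diameter 8 mm, 50 mm long with tapered tip, flange diameter 22 x 4 mm, above it a round red grip diameter 16 x 28 mm; origin at the tip, z up along the pin: underside of the flange 50 mm, top of the grip 82 mm above the origin. Starts upright in the pin rest
- pin_rest: fixed wooden block 56 x 56 x 58 mm with a vertical hole in which the pin stands, flange on its top; origin at the centre of its underside
- key: loose interlock key: steel blade 16 mm (x) by 5 mm (y), 20 mm long, its first 3 mm reduced to 14 x 3.8 mm; round collar diameter 24 mm from 20 to 24 mm; shank; blue grip 36 mm (x) x 10 mm (y), from 38 to 66 mm above the tip. Origin at the centre of the blade's tip, z up along the key. Half a turn makes no difference. Starts upright in the key rest
- key_rest: fixed grey block 56 x 56 x 30 mm with a vertical slot in which the key stands, collar on its top; origin at the centre of its underside
- switch_box: fixed grey key switch box, 100 x 100 x 50 mm, origin at the centre of its underside. Green marks on its top along its own x: ON, the key's x lies along the box's x (either way). Red marks along its y: about OFF
- keyway (a point): centre of the brass rotor's top face, 54 mm above the bench, axes as switch_box's. Its slot, 19 x 7.5 mm, 22 mm deep, takes the blade up to the collar. Slot angle not reported: at first its length lies 0.9 to 1.7 rad counter-clockwise (from above) of the box's x; it stays till the key turns it (0.12 Nm) clockwise to a stop along the box's x. Key play in the slot 0.15 rad
- transformer_a: loose taped E-core transformer, yellow tape on a black bobbin, 31 x 43 x 29 mm (x, y, z of its own frame), lying level on the foam board, the number present varies (2 or 3 of the three); origin at the centre of its underside. Grip it across the narrow width (its own x); it weighs about 70 g
- transformer_b: loose taped E-core transformer, yellow tape on a black bobbin, 31 x 43 x 29 mm (x, y, z of its own frame), lying level on the foam board, the number present varies (2 or 3 of the three); origin at the centre of its underside. Grip it across the narrow width (its own x); it weighs about 70 g
- transformer_c: loose taped E-core transformer, yellow tape on a black bobbin, 29 x 44 x 26 mm (x, y, z of its own frame), lying level on the foam board, the number present varies (2 or 3 of the three); origin at the centre of its underside. Grip it across the narrow width (its own x); it weighs about 70 g
- foam_board: fixed white foam board 212 x 308 x 28 mm on which the transformers lie; origin at the centre of its underside
- solder_reel: loose solder reel with blue rims, diameter 54, 36 mm tall: leave alone; origin at the centre of its underside
- glue_bottle: loose white bottle with a red cap, diameter 32, 87 mm tall: leave alone; origin at the centre of its underside
Mind the look-alikes: they are no part of the job. What is shaped like the key but black or turquoise is not meant.

How it is judged:
By the outcome, as a careful person would: the job done as asked, in the order asked, and still so for the second after the job is handed in, with the robot touching nothing.
Of transformer_a, transformer_b, transformer_c only 2 to 3 are there at a start; the rules pass over those that are not, and their reading is None.
At some moment in a run one of transformer_a, transformer_b, transformer_c may be knocked a few centimetres aside while the robot is not near it.
It also fails if it takes over 210 s, if anything falls off the work surface, if the arm or the gripper's body presses on something with over 40 N, if the wrist force passes 120 N, or if a joint passes its speed limit or range.

## Working session

There is one attempt and no reset: what is moved stays moved. The work goes in short steps, Python scripts to look and compute and a tool call to move; the robot and the scene stay as the last step left them, time stands still between calls to the robot, and variables do not carry over. Pictures are saved under pics/ and viewed, at most 14 in all, crops included, and the job is handed in when it is done.

Besides the shell and the picture viewer there is one more tool, called after "Emit:" as name(argument=value, ...), one argument or row to a line, values as JSON. servo_tool: Moves the arm, as the interface text tells. Its arguments: {"type":"object","properties":{"rows":{"type":"array"},"force":{"type":"number"}},"required":["rows"]}

```bash
ls; mkdir -p pics; python3 - <<'E'
from workcell import state, vision, env
import cv2
print(state()); print(env.pinch_z)
for n in ("scene","top"):
    im=vision.grab_frame(n); print(n,vision.camera_info(n)); cv2.imwrite(f"pics/{n}0.png",im[:,:,::-1])
E
```

```text
pics
{'time_s': 0.0, 'qpos': array([ 7.40255107e+01,  1.83519110e+01,  8.97077714e+01, -1.46603996e-03,
        7.20443865e+01, -1.14356217e+00]), 'qvel': array([ 0.11802273, -0.06458267, -0.00898311,  0.00175882, -0.0651553 ,
       -0.07610445]), 'effort': array([ 3.08652190e-03, -4.12452614e+01, -2.31975532e+01,  7.29665207e-02,
        4.57868027e-02, -1.59408901e-04]), 'ee_pos': array([147.02226204, 555.34718775, 213.1083374 ]), 'ee_rot': array([-1.79895924e+02, -6.83428545e-04,  1.65169525e+02]), 'force': array([-0.39421169,  0.2251187 ,  1.09838064]), 'torque': array([-0.01669982, -0.03544494,  0.00941216]), 'gripper_force': 0.0, 'gripper_width': 91.3108149847819}
18.8
scene {'vertical_fov': 56.45936839304878, 'cx': 325.37121131817355, 'cy': 196.98189787441515, 'T': array([[ 7.51594036e-01,  3.83158434e-01, -5.36932043e-01,
        -9.05375081e+01],
       [-6.59199662e-01,  4.07038088e-01, -6.32278262e-01,
        -7.81493068e+02],
       [-2.37109564e-02,  8.29161992e-01,  5.58505310e-01,
         7.58533921e+02],
       [ 0.00000000e+00,  0.00000000e+00,  0.00000000e+00,
         1.00000000e+00]])}
top {'vertical_fov': 56.226484565444814, 'cx': 325.9118818607106, 'cy': 198.91565604619032, 'T': array([[-5.88882588e-03,  9.96396092e-01, -8.46176705e-02,
         4.37443681e+02],
       [-9.99977499e-01, -6.13955223e-03, -2.70312882e-03,
        -1.76874389e+01],
       [-3.21290160e-03,  8.45998483e-02,  9.96409827e-01,
         1.51343105e+03],
       [ 0.00000000e+00,  0.00000000e+00,  0.00000000e+00,
         1.00000000e+00]])}
```

View pics/scene0.png

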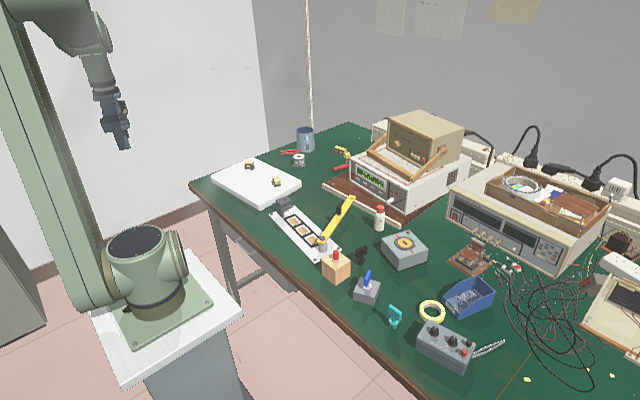

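View pics/top0.png

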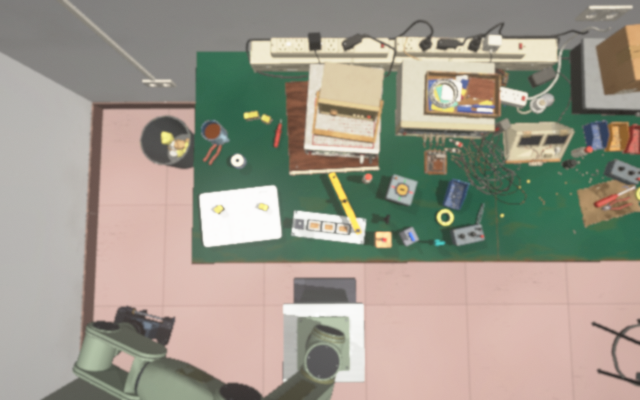

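Top view: transformers at about (218,209) and (263,207) on the foam. The fixture is at (328,227), with the yellow bar pivoting near (357,231) and open towards (333,175). The pin is at (383,239), the blue key at (408,236) and the box at (402,190). Look-alikes are the black key at (381,218), the turquoise key at (438,242) and yellow blocks on the bench at (250,115) and (265,118).

```bash
cat > h.py <<'E'
import numpy as np, cv2
from workcell import state, vision, env
def K(n):
    c=vision.camera_info(n); return c,200/np.tan(np.radians(c['vertical_fov']/2))
def proj(n,P):
    c,f=K(n); P=np.atleast_2d(P).astype(float); T=c['T']; q=(P-T[:3,3])@T[:3,:3]
    return np.c_[c['cx']+f*q[:,0]/-q[:,2], c['cy']-f*q[:,1]/-q[:,2]]
def ray(n,u,v,z):
    c,f=K(n); T=c['T']; d=T[:3,:3]@np.array([(u-c['cx'])/f,-(v-c['cy'])/f,-1]); o=T[:3,3]
    return (o+d*(z-o[2])/d[2]).round(1)
def grab(n,name=None):
    im=vision.grab_frame(n)[:,:,::-1].copy()
    if name: cv2.imwrite(f'pics/{name}.png',im)
    return im
def crop(im,u0,v0,u1,v1,s,name):
    cv2.imwrite(f'pics/{name}.png',cv2.resize(im[v0:v1,u0:u1],None,fx=s,fy=s,interpolation=cv2.INTER_CUBIC))
E
python3 - <<'E'
from h import *
a=cv2.imread('pics/scene0.png');b=cv2.imread('pics/top0.png')
crop(a,270,190,430,310,5,'sc1')
crop(b,280,165,440,255,5,'tc1')
print(vision.camera_info('top').keys())
E
```

```text
dict_keys(['vertical_fov', 'cx', 'cy', 'T'])
```

View pics/sc1.png

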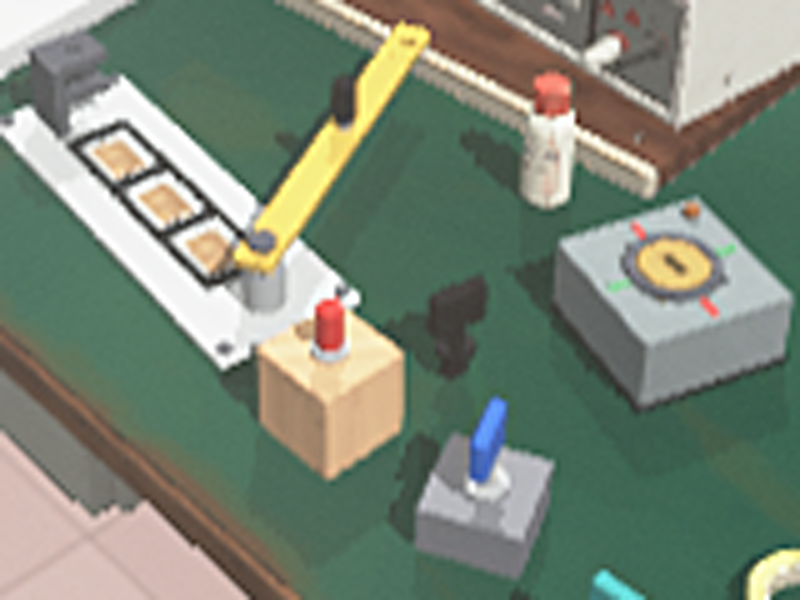

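View pics/tc1.png

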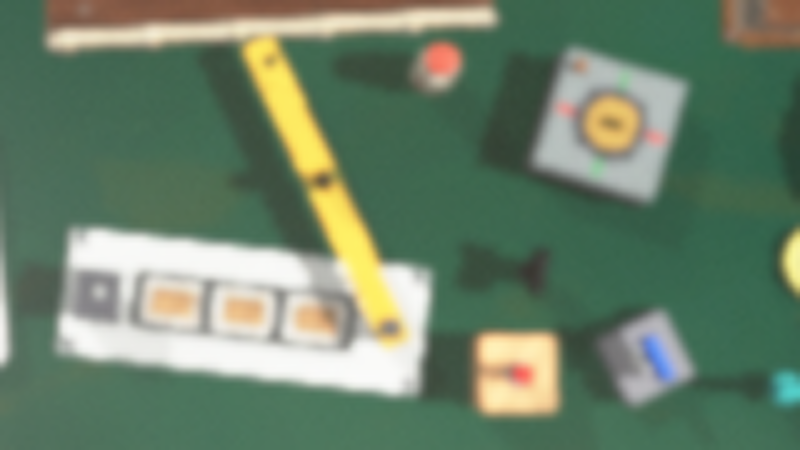

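```bash
cat >> h.py <<'E'
from scipy.optimize import minimize
from scipy.ndimage import map_coordinates
def grad(im,s=0.8):
    g=cv2.GaussianBlur(im.astype(np.float32),(0,0),s)
    return np.sqrt(cv2.Sobel(g,cv2.CV_32F,1,0)**2+cv2.Sobel(g,cv2.CV_32F,0,1)**2).max(2)/8
def place(p,L):
    c,s=np.cos(np.radians(p[2])),np.sin(np.radians(p[2])); L=np.asarray(L,float)
    return np.c_[p[0]+c*L[:,0]-s*L[:,1],p[1]+s*L[:,0]+c*L[:,1],L[:,2]]
def seg(a,b,n=40): return np.linspace(a,b,n)
def rect(w,l,z,x=0,y=0):
    q=np.array([[-w/2,-l/2,z],[w/2,-l/2,z],[w/2,l/2,z],[-w/2,l/2,z]])+[x,y,0]
    return np.vstack([seg(q[i],q[(i+1)%4]) for i in range(4)])
def circ(r,z,x=0,y=0):
    t=np.linspace(0,2*np.pi,60); return np.c_[x+r*np.cos(t),y+r*np.sin(t),0*t+z]
def fit(G,L,p0,span=(14,14,8),yaw=True):
    def f(p):
        P=place(p,L)
        return -np.mean([map_coordinates(G[n],proj(n,P).T[::-1],order=1,mode='nearest').mean() for n in G])
    k=3 if yaw else 2; rng=np.random.default_rng(0); best=None
    p0=np.array(p0,float)
    full=lambda v:np.r_[v,p0[k:]]
    c=[p0[:k]]+[p0[:k]+rng.uniform(-1,1,k)*np.array(span)[:k] for _ in range(300)]
    c.sort(key=lambda v:f(full(v)))
    rs=[minimize(lambda v:f(full(v)),v,method='Nelder-Mead',options=dict(xatol=.05,fatol=1e-3,initial_simplex=np.vstack([v]+[v+2*e for e in np.eye(k)]))) for v in c[:5]]
    b=min(rs,key=lambda r:r.fun); return full(b.x).round(1),round(-b.fun,1)
E
cat > fit1.py <<'E'
from h import *
ims={n:cv2.imread(f'pics/{n}0.png') for n in('scene','top')}
G={n:grad(ims[n]) for n in ims}
R=lambda u,v,z: ray('top',280+u/5,165+v/5,z)[:2]
objs={'fixture':(rect(100,290,6),[*R(246,312,6),-6]),
'bar':(rect(24,263,50),[*R(325,190,50),-24+0]),
'box':(np.vstack([rect(100,100,50)]),[*R(612,124,50),-12]),
'pinrest':(rect(56,56,58),[*R(517,373,58),0]),
'keyrest':(rect(56,56,30),[*R(645,358,30),30]),
'keygrip':(np.vstack([rect(36,10,76)]),[*R(660,352,76),30]),
'pingrip':(circ(8,90),[*R(521,372,90),0]),
'rotor':(circ(18,54),[*R(611,124,54),0]),
'ta':(rect(31,43,57),[*ray('top',218,209,57)[:2],50]),
'tb':(rect(31,43,57),[*ray('top',263,207,57)[:2],80])}
for o,(L,p) in objs.items():
    p=np.array(p)
    if o=='bar': p[2]=np.degrees(np.arctan2(-(45-325),-(265-390)))-0; p[2]=-np.degrees(np.arctan2(285,125))+0  # y axis dir
    y=o not in('pingrip','rotor')
    r=[fit(g,L,p,yaw=y) for g in (G,{'scene':G['scene']},{'top':G['top']})]
    print(o,np.round(p,0),*r)
E
python3 fit1.py
```

```text
fixture [451. -26.  -6.] (array([453. , -23.6,  -7.3]), np.float64(40.4)) (array([452.9, -24.2,  -7.2]), np.float64(41.1)) (array([452.9, -22.7,  -7.4]), np.float64(40.0))Traceback (most recent call last):
  File "fit1.py", line 19, in <module>
    r=[fit(g,L,p,yaw=y) for g in (G,{'scene':G['scene']},{'top':G['top']})]
       ~~~^^^^^^^^^^^^^
  File "h.py", line 39, in fit
    c.sort(key=lambda v:f(full(v)))
    ~~~~~~^^^^^^^^^^^^^^^^^^^^^^^^^
  File "h.py", line 39, in <lambda>
    c.sort(key=lambda v:f(full(v)))
                        ~^^^^^^^^^
  File "h.py", line 34, in f
    return -np.mean([map_coordinates(G[n],proj(n,P).T[::-1],order=1,mode='nearest').mean() for n in G])
                                          ~~~~^^^^^
  File "h.py", line 6, in proj
    c,f=K(n); P=np.atleast_2d(P).astype(float); T=c['T']; q=(P-T[:3,3])@T[:3,:3]
        ~^^^
  File "h.py", line 4, in K
    c=vision.camera_info(n); return c,200/np.tan(np.radians(c['vertical_fov']/2))
ValueError: time passes only in moves, steps and waits
```

```bash
sed -i 's/^def K(n):/import functools\n@functools.cache\ndef K(n):/' h.py; time python3 fit1.py
```

```text
fixture [451. -26.  -6.] (array([453. , -23.6,  -7.3]), np.float64(40.4)) (array([452.9, -24.2,  -7.2]), np.float64(41.1)) (array([452.9, -22.7,  -7.4]), np.float64(40.0))
bar [545. -88. -66.] (array([545.5, -89.4, -65.3]), np.float64(37.5)) (array([544.5, -90.5, -65.3]), np.float64(43.0)) (array([547.5, -86.5, -65.7]), np.float64(34.1))
box [ 596. -314.  -12.] (array([ 598.2, -311.3,  -18.2]), np.float64(31.1)) (array([ 598.3, -311.3,  -18.2]), np.float64(31.3)) (array([ 598. , -311. ,  -18.1]), np.float64(30.9))
pinrest [ 402. -235.    0.] (array([ 404.2, -234. ,    0.7]), np.float64(39.3)) (array([ 404.4, -234. ,    0. ]), np.float64(36.4)) (array([ 403.4, -234.4,    3.6]), np.float64(42.5))
keyrest [ 412. -340.   30.] (array([ 415.5, -339.7,   25.8]), np.float64(28.3)) (array([ 415.9, -339.5,   25.4]), np.float64(30.1)) (array([ 414.8, -339.9,   26.2]), np.float64(26.6))
keygrip [ 418. -342.   30.] (array([ 412.9, -341.9,   28.2]), np.float64(32.8)) (array([ 414.2, -341.2,   27. ]), np.float64(42.3)) (array([ 435.4, -345.3,   41.5]), np.float64(27.5))
pingrip [ 403. -233.    0.] (array([ 402.8, -234.9,    0. ]), np.float64(33.9)) (array([ 413.8, -234.9,    0. ]), np.float64(44.5)) (array([ 404.5, -230.5,    0. ]), np.float64(28.4))
rotor [ 595. -313.    0.] (array([ 597.4, -312.3,    0. ]), np.float64(27.5)) (array([ 597.2, -313.3,    0. ]), np.float64(33.0)) (array([ 597.2, -310.6,    0. ]), np.float64(22.6))
ta [524. 407.  50.] (array([524.9, 401.5,  43.7]), np.float64(24.3)) (array([505. , 371.7,  46.4]), np.float64(37.7)) (array([524.8, 406.5,  20.7]), np.float64(23.8))
tb [531. 232.  80.] (array([524. , 227. ,  95.9]), np.float64(18.5)) (array([514.7, 203. , 153. ]), np.float64(38.7)) (array([525.1, 231.8,  89.6]), np.float64(15.5))
real	0m5.892s
user	0m6.456s
sys	0m0.072s
```

```bash
python3 - <<'E'
from h import *
a=cv2.imread('pics/scene0.png');b=cv2.imread('pics/top0.png')
A=cv2.resize(a[150:220,200:310],None,fx=7.2,fy=7.2,interpolation=cv2.INTER_CUBIC)[:,:790]
B=cv2.resize(b[190:235,205:285],None,fx=6,fy=6,interpolation=cv2.INTER_CUBIC)
C=cv2.resize(a[232:254,390:418],None,fx=10,fy=12,interpolation=cv2.INTER_CUBIC)
o=np.zeros((600,800,3),np.uint8); A=cv2.resize(A,(480,305)); o[:305,:480]=A; o[310:310+B.shape[0],:480]=B; o[:264,500:780]=C
cv2.imwrite('pics/m1.png',o)
E
```

```text
(no output)
```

View pics/m1.png

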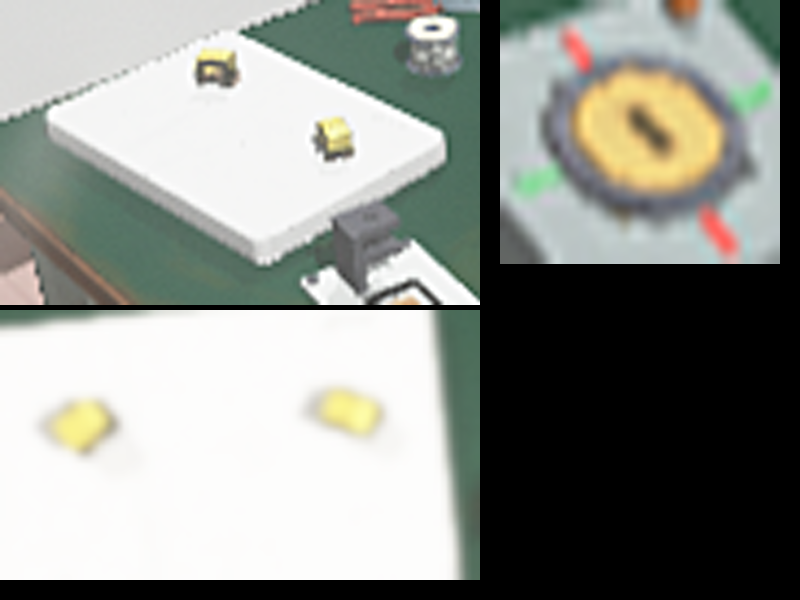

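```bash
cat > tfit.py <<'E'
from h import *
def boxhull(n,p,w,l,z0,z1,S,u0,v0):
    V=np.array([[x,y,z] for x in(-w/2,w/2) for y in(-l/2,l/2) for z in(z0,z1)])
    q=(proj(n,place(p,V))-[u0,v0]+.5)*S
    m=np.zeros((40*S,40*S),np.uint8); cv2.fillConvexPoly(m,cv2.convexHull(np.round(q*16).astype(np.int32)),1,shift=4); return m.astype(bool)
def tmask(im,u,v,S=8):
    u0,v0=int(u)-20,int(v)-20
    c=cv2.resize(im[v0:v0+40,u0:u0+40],None,fx=S,fy=S,interpolation=cv2.INTER_CUBIC).astype(int)
    yel=(c.max(2)-c[:,:,0])>45; dark=c.max(2)<135
    return (yel|dark),yel,u0,v0
def tfit(ims,p0,dims=((31,43,29),(29,44,26)),z=28,S=8):
    out=[]
    for w,l,h in dims:
        M={}
        for n in ims:
            u,v=proj(n,[[p0[0],p0[1],z+h/2]])[0]; M[n]=tmask(ims[n],u,v)
        def f(p):
            s=0
            for n,(m,y,u0,v0) in M.items():
                b=boxhull(n,p,w,l,z,z+h,S,u0,v0); s+=1-(b&m).sum()/max(1,(b|m).sum())
            return s
        rs=[minimize(f,[p0[0],p0[1],a],method='Nelder-Mead',options=dict(xatol=.1,fatol=1e-3,initial_simplex=np.array([[p0[0],p0[1],a],[p0[0]+8,p0[1],a],[p0[0],p0[1]+8,a],[p0[0],p0[1],a+12]]))) for a in range(0,180,20)]
        rs.sort(key=lambda r:r.fun)
        out.append([(r.x.round(1),round(r.fun,3)) for r in rs[:3]])
    return out
if __name__=='__main__':
    ims={n:cv2.imread(f'pics/{n}0.png') for n in('scene','top')}
    for p in([524.5,404],[527,229]):
        for o in tfit(ims,p): print(*o)
        for n in ims:
            u,v=proj(n,[[*p,45]])[0]; m,y,u0,v0=tmask(ims[n],u,v)
            cv2.imwrite(f'pics/mask_{n}_{int(p[1])}.png',(m*120+y*135).astype(np.uint8))
E
python3 tfit.py; python3 -c "
import cv2,numpy as np
cv2.imwrite('pics/m2.png',np.hstack([cv2.imread(f'pics/mask_{n}_{y}.png') for y in(404,229) for n in('scene','top')])[:, :, :])
x=cv2.imread('pics/m2.png');cv2.imwrite('pics/m2.png',cv2.resize(x,(800,200)))"
```

```text
(array([523.9, 406.1, 148. ]), np.float64(1.423)) (array([522.4, 403.6, 147.9]), np.float64(1.423)) (array([525.4, 408.7, 146.8]), np.float64(1.423))
(array([524.2, 407.2, 144.6]), np.float64(1.372)) (array([522.1, 404. , 144.3]), np.float64(1.375)) (array([524.6, 407.5, 160. ]), np.float64(1.382))
(array([536.8, 239.8, -30.9]), np.float64(1.653)) (array([532.8, 233.8, 149.1]), np.float64(1.653)) (array([533.7, 234.8, -30.9]), np.float64(1.653))
(array([532.2, 233.1, 149.5]), np.float64(1.645)) (array([532.1, 233. , 148.5]), np.float64(1.645)) (array([532.7, 234.4, 149. ]), np.float64(1.645))
```

View pics/m2.png

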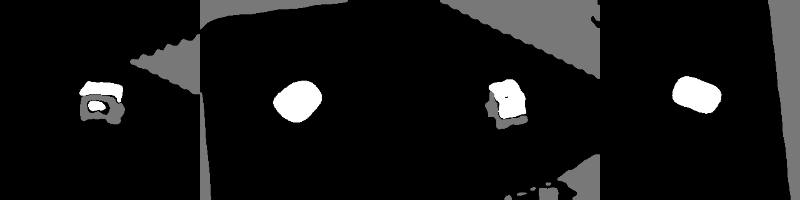

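```bash
python3 - <<'E'
s=open('tfit.py').read()
s=s.replace("    return (yel|dark),yel,u0,v0","""    m=(yel|dark).astype(np.uint8); _,lab,st,ce=cv2.connectedComponentsWithStats(m)
    k=[i for i in range(1,len(st)) if st[i,4]>200 and st[i,0]>0 and st[i,1]>0 and st[i,0]+st[i,2]<40*S and st[i,1]+st[i,3]<40*S]
    m=np.isin(lab,k).astype(np.uint8); m=cv2.morphologyEx(m,cv2.MORPH_CLOSE,np.ones((15,15),np.uint8)).astype(bool)
    return m,yel,u0,v0""")
open('tfit.py','w').write(s)
E
python3 tfit.py; python3 -c "
from h import *
for y in (404,229):
    y0=cv2.imread(f'pics/mask_top_{y}.png',0); m=(y0>200).astype(np.uint8); c,_=cv2.findContours(m,0,2); c=max(c,key=cv2.contourArea)
    r=cv2.minAreaRect(c); M=cv2.moments(c); a=.5*np.degrees(np.arctan2(2*M['mu11'],M['mu20']-M['mu02']))
    print(r,'axis img deg',a,[M['m10']/M['m00']/8,M['m01']/M['m00']/8], proj('top',[[524.5 if y==404 else 527,y,45]]))
"
```

```text
(array([524.1, 406.4, 149.5]), np.float64(0.849)) (array([523.6, 405. , 149.4]), np.float64(0.851)) (array([527.7, 413.1, -25.7]), np.float64(0.852))
(array([528.8, 415. , -34.5]), np.float64(0.792)) (array([523.9, 406.6, 146. ]), np.float64(0.793)) (array([523.9, 406.9, 145.9]), np.float64(0.794))
(array([536.3, 238.2, -30.9]), np.float64(0.96)) (array([534.6, 237.8, 149.3]), np.float64(0.961)) (array([534.9, 235.8, 147.9]), np.float64(0.961))
(array([536.1, 240. , -30.9]), np.float64(0.872)) (array([535.8, 239.2, -30.7]), np.float64(0.875)) (array([534.9, 236.5, 147.8]), np.float64(0.876))
((157.51220703125, 161.3902587890625), (59.970726013183594, 73.40167236328125), 51.34019088745117) axis img deg -26.09391053812996 [19.5644612607609, 20.178677219290936] [[219.71626405 209.10994227]]
((154.63278198242188, 151.66067504882812), (77.13119506835938, 49.193904876708984), 21.370620727539062) axis img deg 17.70667524152651 [19.27940167682927, 18.919302591463413] [[264.21660029 208.20463264]]
```

```bash
python3 - <<'E'
from h import *
from tfit import *
ims={n:cv2.imread(f'pics/{n}0.png') for n in('scene','top')}
G={n:grad(ims[n]) for n in ims}
p=[*ray('top',241,215.5,28)[:2],5]
print(p)
for g in (G,{'scene':G['scene']},{'top':G['top']}): print(fit(g,rect(212,308,28),p))
for p in([524.5,404],[527,229]):
    for n in ims: print(n,*[o[:2] for o in tfit({n:ims[n]},p)])
E
```

```text
[np.float64(499.6), np.float64(323.8), 5]
(array([499.9, 328.1,   6.3]), np.float64(36.1))
(array([499.8, 325.7,   6. ]), np.float64(28.0))
(array([500.1, 328.5,   6.3]), np.float64(44.6))
scene [(array([526.7, 411.2, 149. ]), np.float64(0.361)), (array([531.2, 418.8, -30.8]), np.float64(0.361))] [(array([529.4, 416.1, -34.4]), np.float64(0.316)), (array([525.5, 409.4, 145.7]), np.float64(0.318))]
top [(array([525.4, 407.2, 172.4]), np.float64(0.468)), (array([525.7, 406. , 172. ]), np.float64(0.469))] [(array([526.1, 413.1,  -1.1]), np.float64(0.449)), (array([526.3, 409.4,   5.4]), np.float64(0.45))]
scene [(array([539. , 242.5, -32. ]), np.float64(0.481)), (array([538.2, 243.1, 149.1]), np.float64(0.481))] [(array([538.8, 243.4, -31.8]), np.float64(0.426)), (array([538.7, 243.4, 147.8]), np.float64(0.426))]
top [(array([534.9, 231.4, 156.7]), np.float64(0.466)), (array([532.8, 231.9, 156.5]), np.float64(0.466))] [(array([534.7, 230.2, 159.3]), np.float64(0.434)), (array([533.6, 231.3, 156. ]), np.float64(0.434))]
```

```bash
python3 - <<'E'
from h import *
ims={n:cv2.imread(f'pics/{n}0.png') for n in('scene','top')}
rows=[]
for (x,y) in((525,406),(533,234)):
    r=[]
    for n in ims:
        u,v=proj(n,[[x,y,42]])[0].round().astype(int)
        c=cv2.resize(ims[n][v-11:v+11,u-14:u+15],(400,300),interpolation=cv2.INTER_LANCZOS4); r.append(c)
    rows.append(np.hstack(r))
cv2.imwrite('pics/m3.png',np.vstack(rows))
E
```

```text
(no output)
```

View pics/m3.png

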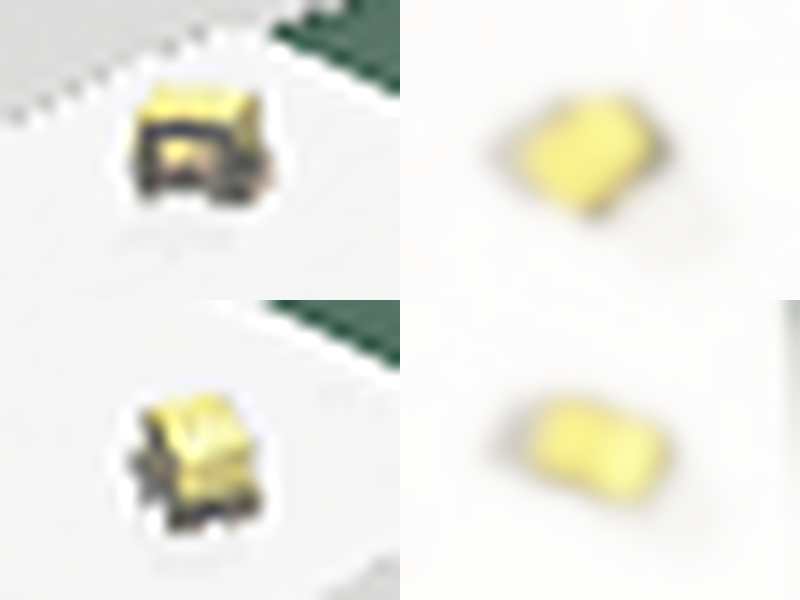

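Transformer a (top row) is a yellow block about 39° counter-clockwise, and b (bottom row) is about -21°. Their tape runs along the length, and both views agree. Next I'll locate the fork hole, nests, hinge and slot angle in the fixture and box frames.

```bash
python3 - <<'E'
from h import *
fx=np.array([453,-23.6,-7.3]); c,s=np.cos(np.radians(fx[2])),np.sin(np.radians(fx[2]))
def loc(p): d=np.array(p[:2])-fx[:2]; return np.round([c*d[0]+s*d[1],-s*d[0]+c*d[1]],1)
R=lambda u,v,z: ray('top',280+(u+.5)/5-.5,165+(v+.5)/5-.5,z)
S=lambda u,v,z: ray('scene',270+(u+.5)/5-.5,190+(v+.5)/5-.5,z)
print('fork hole',loc(R(100,292,62)),loc(S(73,45,62)))
for q in((172,302),(243,311),(316,318)): print('nest top',loc(R(*q,6)))
for q in((118,158),(163,203)): print('nest sc',loc(S(*q,6)))
print('hinge',loc(R(390,327,52)),loc(S(262,240,54)))
print('knob',R(322,180,86),S(345,80,86))
for u,v in((218.13,208.74),(262.84,206.48)): print('tr',ray('top',u,v,57),ray('top',u,v,54))
# nest outer ribs fit along fixture
ims={n:cv2.imread(f'pics/{n}0.png') for n in('scene','top')}; G={n:grad(ims[n],.6) for n in ims}
for name,L,off in(('n2',rect(38,50,12),58),('n1',rect(38,52,12),0)):
    b=max((np.mean([map_coordinates(G[n],proj(n,place(fx,L+[dx,dy+off,0])).T[::-1],order=1).mean() for n in G]),dx,dy) for dx in np.arange(-6,6.1,.5) for dy in np.arange(-25,25,.5)); print(name,b)
b=max((np.mean([map_coordinates(G[n],proj(n,place(fx,circ(5.25,62)+[dx,dy,0])).T[::-1],order=1).mean() for n in G]),dx,dy) for dx in np.arange(-8,8.1,.5) for dy in np.arange(105,135,.5)); print('forkcirc',b)
# slot: dark moments inside rotor, scene camera rectified
bx=[598.2,-311.3,-18.2]; N=160
for n in ims:
    g=np.mgrid[-16:16:N*1j,-16:16:N*1j]; P=np.c_[bx[0]+g[0].ravel(),bx[1]+g[1].ravel(),np.full(N*N,54)]
    q=proj(n,P); I=map_coordinates(ims[n].mean(2),q.T[::-1],order=3).reshape(N,N)
    r=np.hypot(*g); w=np.clip(np.median(I[r<13])-15-I,0,None)*(r<13.5); X,Y=g; mx,my=(w*X).sum()/w.sum(),(w*Y).sum()/w.sum()
    a=.5*np.degrees(np.arctan2(2*(w*(X-mx)*(Y-my)).sum(),(w*((X-mx)**2-(Y-my)**2)).sum())); print(n,'slot ctr',bx[0]+mx,bx[1]+my,'ang',a,'rel',a-bx[2])
E
```

```text
fork hole [  0.4 113.2] [  4.3 119.3]
nest top [ 0.1 59. ]
nest top [-0.2  1.5]
nest top [  1.4 -57.4]
nest sc [ 0.1 59.7]
nest sc [0.1 1.8]
hinge [   0.9 -113.5] [   1.4 -113.6]
knob [551.8 -83.   86. ] [554.4 -84.6  86. ]
tr [525.3 406.8  57. ] [525.5 407.6  54. ]
tr [533.  232.4  57. ] [533.2 232.9  54. ]
n2 (np.float32(33.618015), np.float64(4.0), np.float64(-8.5))
n1 (np.float32(34.47615), np.float64(4.5), np.float64(-7.5))
forkcirc (np.float32(22.695984), np.float64(8.0), np.float64(134.5))
scene slot ctr 598.3271251091447 -312.09374229454943 ang 73.83723953701828 rel 92.03723953701828
top slot ctr 597.7652072100336 -311.1856589944363 ang 75.66862623874673 rel 93.86862623874673
```

```bash
cat > plan.py <<'E'
import sys
from h import *
def plan(x,y,z,yaw=None):
    s=state(); p=s['ee_pos']; a=np.radians(s['ee_rot'][2]); d=np.array([x,y,z])-p
    t=[np.cos(a)*d[0]+np.sin(a)*d[1], np.sin(a)*d[0]-np.cos(a)*d[1], -d[2]]
    turn=0 if yaw is None else -((yaw-s['ee_rot'][2]+180)%360-180)
    print('t',round(s['time_s'],1),'at',p.round(1),s['ee_rot'].round(1),'F',s['force'].round(1),'w',round(s['gripper_width'],1),'gf',round(s['gripper_force'],1))
    print('shift',np.round(np.array(t)/200,4),'turn',round(turn/90,4),'rows>=',int(max(np.linalg.norm(d)/41.7,abs(turn)/7.16))+1)
if __name__=='__main__': plan(*map(float,sys.argv[1:]))
E
python3 plan.py 525.5 406.5 120 128.7
```

```text
t 0.1 at [147.1 555.4 213.2] [-179.9   -0.   165.2] F [-0.5 -0.1  0.1] w 91.3 gf 0.0
shift [-2.0198 -0.2355  0.4662] turn 0.4052 rows>= 11
```

Emit:
servo_tool(
  rows=[
    [-1,-0.12,0.1,0,1],
    [-1,-0.12,0.1,0,1],
    [-1,-0.12,0.1,0,1],
    [-1,-0.12,0.1,0,1],
    [-1,-0.12,0.1,0,1],
    [-1,-0.12,0.1,0,1],
  ],
)

```text
time_s: 0.6
ee_pos: [339.6, 478.5, 192.6]
ee_rot: [-179.9, 0.1, 164.9]
force: [-0.2, 0.2, 0.0]
gripper_width: 91.2
gripper_force: 0.0
```

Emit:
servo_tool(
  rows=[
    [-1,-0.1,0.2,0.4,1],
    [-1,-0.1,0.2,0.4,1],
    [-1,-0.1,0.2,0.4,1],
    [-1,-0.1,0.2,0.4,1],
    [-1,-0.1,0.2,0.4,1],
    [-1,-0.1,0.2,0.4,1],
    [-1,-0.1,0.2,0.4,1],
    [-1,-0.1,0.2,0.4,1],
  ],
)

```text
time_s: 1.27
ee_pos: [521.7, 411.1, 153.5]
ee_rot: [-179.9, -0.0, 129.2]
force: [-0.6, -0.2, 0.2]
gripper_width: 91.3
gripper_force: 0.0
```

```bash
python3 plan.py 525.5 406.5 120 128.7; python3 - <<'E'
from h import *
a=grab('scene','scene1')
b=grab('top','top1')
u,v=proj('scene',[[525,406,42]])[0].astype(int);u2,v2=proj('scene',[[533,234,42]])[0].astype(int)
cv2.imwrite('pics/m4.png',np.hstack([cv2.resize(a[v-25:v+25,u-25:u+25],(400,400),interpolation=cv2.INTER_CUBIC),cv2.resize(a[v2-25:v2+25,u2-25:u2+25],(400,400),interpolation=cv2.INTER_CUBIC)]))
E
```

```text
t 1.3 at [521.7 411.1 153.5] [-179.9   -0.   129.2] F [-0.6 -0.2  0.2] w 91.3 gf 0.0
shift [-0.0299 -0.      0.1675] turn 0.0057 rows>= 1
```

View pics/m4.png

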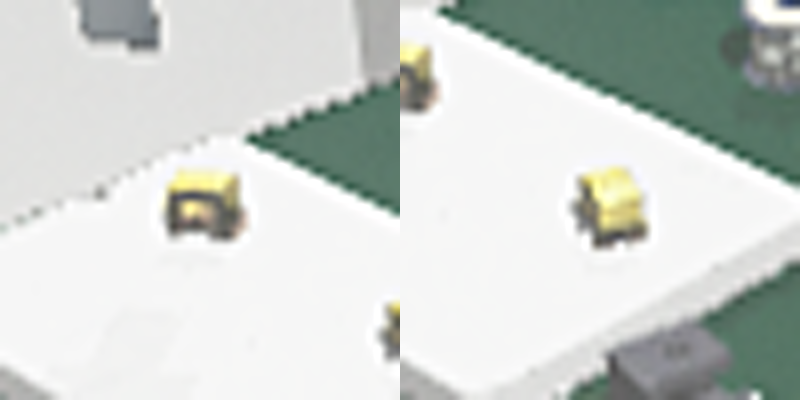

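```bash
python3 - <<'E'
from h import *
print(proj('scene',[[521.7,411.1,153.5],[525,406,42]]),proj('top',[[521.7,411.1,153.5],[525,406,42]]))
a=cv2.imread('pics/scene1.png');b=cv2.imread('pics/top1.png')
o=np.hstack([cv2.resize(a[80:200,190:310],(400,400)),cv2.resize(b[160:260,180:280],(400,400),interpolation=cv2.INTER_CUBIC)])
cv2.imwrite('pics/m5.png',o)
E
```

```text
[[243.64849385 139.72780821]
 [249.13728882 165.52973137]] [[209.23742342 208.17752874]
 [219.42896285 209.03002423]]
```

View pics/m5.png

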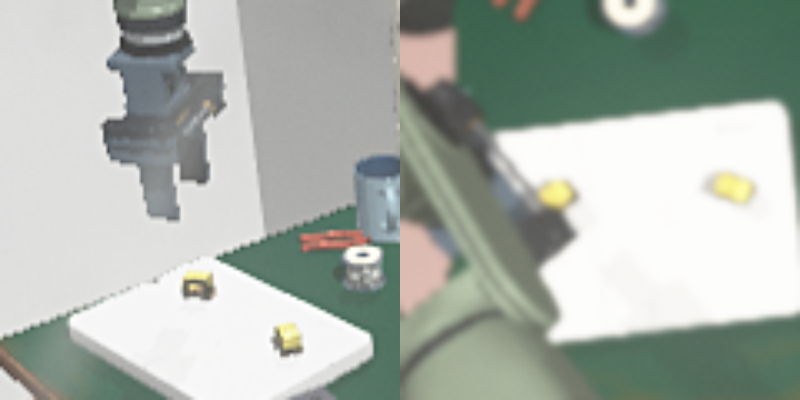

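The gripper's mid-tip sits at scene (244,139), which matches the predicted (243.6,139.7), so the calibration is good. Transformer a lies below it, undisturbed. Descending to grasp.

Emit:
servo_tool(
  rows=[
    [-0.03,0,0.15,0.006,1],
    [-0.03,0,0.3,0.006,1],
    [-0.03,0,0.4,0.006,1],
    [-0.03,0,0.5,0.006,1],
    [-0.03,0,0.54,0.006,1],
    [-0.03,0,0.57,0.006,1],
    [-0.03,0,0.58,0.006,1],
    [-0.03,0,0.58,0.006,1],
    [-0.03,0,0.58,0.006,1],
  ],
)

```text
time_s: 2.12
ee_pos: [526.9, 407.1, 39.3]
ee_rot: [179.9, 0.0, 128.7]
force: [0.6, -1.2, 0.1]
gripper_width: 90.8
gripper_force: 0.0
```

Emit:
servo_tool(
  rows=[
    [0,0,0,0,0.2],
    [0,0,0,0,0.2],
    [0,0,0,0,0.2],
    [0,0,0,0,0.2],
    [0,0,0,0,0.2],
    [0,0,0,0,0.2],
    [0,0,0,0,0.2],
    [0,0,0,0,0.2],
    [0,0,0,0,0.2],
    [0,0,0,0,0.2],
  ],
  force=12,
)

```text
time_s: 2.95
ee_pos: [526.4, 406.3, 38.0]
ee_rot: [180.0, -0.0, 128.6]
force: [1.1, 0.8, -0.7]
gripper_width: 27.6
gripper_force: 0.1
```

Emit:
servo_tool(
  rows=[
    [0,0,0,0,0.1],
    [0,0,0,0,0.1],
    [0,0,0,0,0.1],
    [0,0,0,0,0.1],
    [0,0,0,0,0.1],
    [0,0,0,0,0.1],
  ],
  force=12,
)

```text
time_s: 3.45
ee_pos: [526.3, 406.3, 37.9]
ee_rot: [-180.0, -0.0, 128.6]
force: [-0.3, 0.3, 0.2]
gripper_width: 26.9
gripper_force: 12.0
```

```bash
python3 - <<'E'
from h import *
a=grab('scene','scene2')
b=grab('top','top2')
o=np.hstack([cv2.resize(a[130:190,220:280],(400,400),interpolation=cv2.INTER_CUBIC),cv2.resize(b[180:240,190:250],(400,400),interpolation=cv2.INTER_CUBIC)])
cv2.imwrite('pics/m6.png',o)
E
```

```text
(no output)
```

View pics/m6.png

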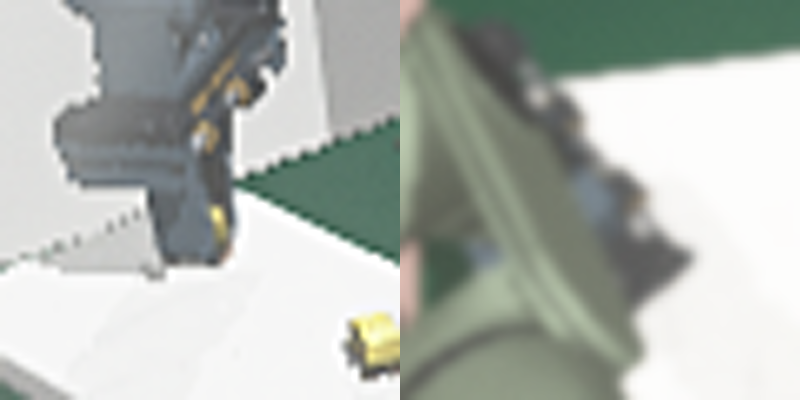

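Both pads hold the object; the narrower core reads 26.9 mm at 12 N. The yellow is visible between the fingers at about (218,215) in the crop. Lifting.

Emit:
servo_tool(
  rows=[
    [0,0,-0.1,0,0.1],
    [0,0,-0.25,0,0.1],
    [0,0,-0.4,0,0.1],
    [0,0,-0.45,0,0.1],
    [0,0,-0.45,0,0.1],
  ],
)

```text
time_s: 3.97
ee_pos: [527.9, 407.5, 131.4]
ee_rot: [179.6, 0.0, 128.6]
force: [0.1, 0.0, -2.0]
gripper_width: 26.8
gripper_force: 12.0
```

```bash
python3 plan.py 460.4 34 120 82.7
```

```text
t 4.0 at [527.9 407.5 131.4] [179.6   0.  128.6] F [ 0.1  0.  -2. ] w 26.8 gf 12.0
shift [-1.2481 -1.4297  0.0569] turn 0.5104 rows>= 10
```

Emit:
servo_tool(
  rows=[
    [-0.62,-0.72,0,0,0.1],
    [-0.62,-0.72,0,0,0.1],
    [-0.62,-0.72,0,0,0.1],
    [-0.62,-0.72,0,0,0.1],
    [-0.62,-0.72,0,0,0.1],
  ],
)

```text
time_s: 4.38
ee_pos: [488.2, 215.3, 125.7]
ee_rot: [-179.6, -0.0, 128.6]
force: [0.3, -0.4, -0.8]
gripper_width: 26.6
gripper_force: 12.0
```

Emit:
servo_tool(
  rows=[
    [-0.62,-0.71,0,0.51,0.1],
    [-0.62,-0.71,0,0.51,0.1],
    [-0.62,-0.71,0,0.51,0.1],
    [-0.62,-0.71,0,0.51,0.1],
    [-0.62,-0.71,0,0.51,0.1],
    [-0.62,-0.71,0,0.51,0.1],
    [-0.62,-0.71,0,0.51,0.1],
    [-0.62,-0.71,0,0.51,0.1],
    [-0.62,-0.71,0,0.51,0.1],
    [-0.62,-0.71,0,0.51,0.1],
    [-0.62,-0.71,0,0.51,0.1],
  ],
)

```text
time_s: 5.3
ee_pos: [457.4, 34.3, 127.4]
ee_rot: [-179.9, 0.0, 82.8]
force: [-0.1, 0.0, 0.2]
gripper_width: 26.7
gripper_force: 12.0
```

```bash
python3 plan.py 460.4 34 17 82.7
```

```text
t 5.3 at [457.4  34.3 127.4] [-179.9    0.    82.8] F [-0.1  0.   0.2] w 26.7 gf 12.0
shift [3.000e-04 1.490e-02 5.518e-01] turn 0.0013 rows>= 3
```

Emit:
servo_tool(
  rows=[
    [0,0.015,0.15,0,0.1],
    [0,0.015,0.3,0,0.1],
    [0,0.015,0.42,0,0.1],
    [0,0.015,0.48,0,0.1],
    [0,0.015,0.48,0,0.1],
    [0,0.015,0.48,0,0.1],
    [0,0.015,0.48,0,0.1],
  ],
)

```text
time_s: 5.88
ee_pos: [461.6, 33.9, 32.7]
ee_rot: [179.9, -0.0, 82.8]
force: [-0.2, 0.8, -0.8]
gripper_width: 27.1
gripper_force: 12.0
```

```bash
python3 plan.py 460.4 34 17 82.7; python3 - <<'E'
from h import *
a=grab('scene','scene3')
u,v=proj('scene',[[460,34,35]])[0].astype(int)
cv2.imwrite('pics/m7.png',cv2.resize(a[v-40:v+30,u-40:u+40],(800,700))[:600])
E
```

```text
t 5.9 at [461.6  33.9  32.7] [179.9  -0.   82.8] F [-0.2  0.8 -0.8] w 27.1 gf 12.0
shift [-0.0004 -0.0062  0.0785] turn 0.0008 rows>= 1
```

View pics/m7.png

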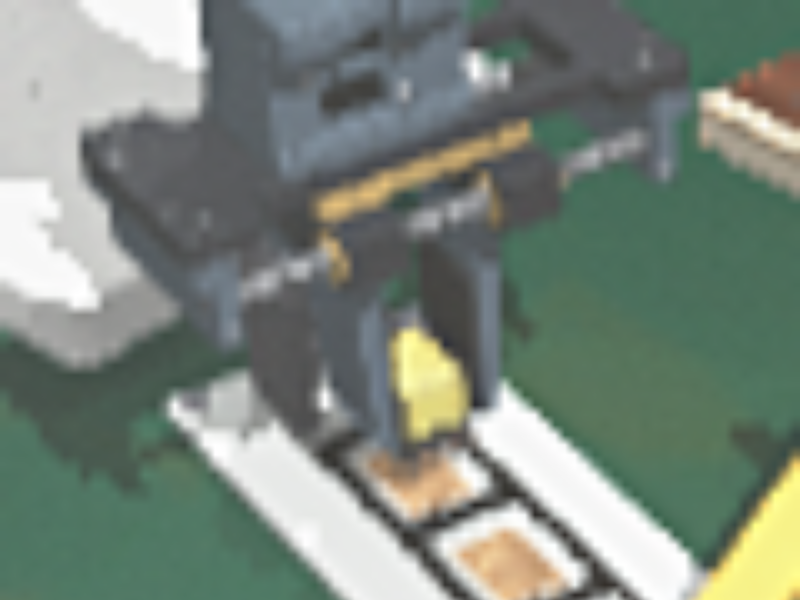

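It's aligned above nest 2: the pocket at crop (425,480) lies under the block. Lowering and releasing.

Emit:
servo_tool(
  rows=[
    [0,-0.006,0.03,0,0.1],
    [0,-0.006,0.06,0,0.1],
    [0,-0.006,0.083,0,0.1],
    [0,-0.006,0.083,0,0.1],
    [0,-0.006,0.083,0,0.1],
  ],
)

```text
time_s: 6.35
ee_pos: [459.4, 33.8, 15.1]
ee_rot: [-180.0, -0.0, 82.7]
force: [-0.2, 1.0, -0.5]
gripper_width: 27.0
gripper_force: 12.0
```

Emit:
servo_tool(
  rows=[
    [0,0,0,0,0.45],
    [0,0,0,0,0.45],
    [0,0,0,0,0.45],
    [0,0,0,0,0.45],
    [0,0,-0.05,0,0.5],
    [0,0,-0.2,0,0.6],
    [0,0,-0.4,0,1],
    [0,0,-0.5,0,1],
    [0,0,-0.55,0,1],
    [0,0,-0.55,0,1],
  ],
)

```text
time_s: 7.18
ee_pos: [461.4, 33.9, 128.0]
ee_rot: [179.6, -0.1, 82.7]
force: [0.1, 0.3, 0.6]
gripper_width: 76.2
gripper_force: 0.0
```

```bash
python3 plan.py 533 232.5 120 68.6; python3 - <<'E'
from h import *
a=grab('scene','scene4')
u,v=proj('scene',[[460,10,35]])[0].astype(int);u2,v2=proj('scene',[[533,234,42]])[0].astype(int)
cv2.imwrite('pics/m8.png',np.hstack([cv2.resize(a[v-20:v+20,u-20:u+20],(400,400),interpolation=cv2.INTER_CUBIC),cv2.resize(a[v2-20:v2+20,u2-20:u2+20],(400,400),interpolation=cv2.INTER_CUBIC)]))
E
```

```text
t 7.2 at [461.4  33.9 128. ] [ 1.796e+02 -1.000e-01  8.270e+01] F [0.1 0.3 0.6] w 76.2 gf 0.0
shift [1.0303 0.2294 0.0401] turn 0.157 rows>= 6
```

View pics/m8.png

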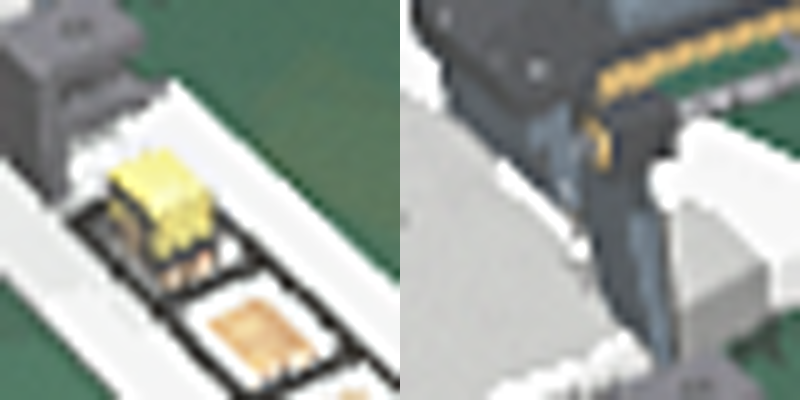

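Transformer a sits flat in nest 2 (crop block at (165,205), inside the ribs). I have few picture views left, so I'll check b's position numerically.

```bash
cat > yel.py <<'E'
from h import *
def yel(n,x,y,z,r=14):
    im=grab(n); u,v=proj(n,[[x,y,z]])[0]; u0,v0=int(u)-r,int(v)-r
    c=cv2.resize(im[v0:v0+2*r,u0:u0+2*r],None,fx=8,fy=8,interpolation=cv2.INTER_CUBIC).astype(int)
    m=((c.max(2)-c[:,:,0])>45).astype(np.uint8); k,lab,st,ce=cv2.connectedComponentsWithStats(m)
    for i in range(1,k):
        if st[i,4]>300:
            cn=max(cv2.findContours((lab==i).astype(np.uint8),0,2)[0],key=cv2.contourArea); q=(ce[i]+.5)/8-.5+[u0,v0]
            print(n,'area',st[i,4]/64,'ctr',ray(n,*q,z),'rect',np.round(cv2.minAreaRect(cn)[1],0),cv2.minAreaRect(cn)[2])
E
python3 - <<'E'
from yel import *
yel('top',533,233,55); yel('scene',533,233,50)
yel('top',459,35,34); yel('scene',459,35,34)
E
```

```text
top area 59.484375 ctr [533.2 231.9  55. ] rect [79. 56.] 21.540977478027344
scene area 31.78125 ctr [599.3 291.5  50. ] rect [ 23. 122.] 68.7763442993164
scene area 4.96875 ctr [538.  219.1  50. ] rect [32. 12.] 78.69007110595703
scene area 63.078125 ctr [455.9  25.7  34. ] rect [86. 62.] 58.172550201416016
```

Emit:
servo_tool(
  rows=[
    [1,0.23,0,0.155,1],
    [1,0.23,0,0.155,1],
    [1,0.23,0,0.155,1],
    [1,0.23,0,0.155,1],
    [1,0.23,0,0.155,1],
    [1,0.23,0,0.155,1],
    [1,0.23,0,0.155,1],
    [1,0.23,0,0.155,1],
  ],
)

```text
time_s: 8.1
ee_pos: [529.5, 225.9, 123.9]
ee_rot: [-179.9, 0.2, 68.8]
force: [-1.5, -0.2, -0.2]
gripper_width: 91.4
gripper_force: 0.0
```

```bash
python3 plan.py 533 232.3 37 68.5
```

```text
t 8.1 at [529.5 225.9 123.9] [-179.9    0.2   68.8] F [-1.5 -0.2 -0.2] w 91.4 gf 0.0
shift [0.0363 0.0049 0.4345] turn 0.0038 rows>= 3
```

Emit:
servo_tool(
  rows=[
    [0.036,0.005,0.08,0.004,1],
    [0.036,0.005,0.2,0.004,1],
    [0.036,0.005,0.3,0.004,1],
    [0.036,0.005,0.38,0.004,1],
    [0.036,0.005,0.42,0.004,1],
    [0.036,0.005,0.434,0.004,1],
    [0.036,0.005,0.434,0.004,1],
    [0.036,0.005,0.434,0.004,1],
  ],
)

```text
time_s: 8.77
ee_pos: [534.5, 232.3, 39.4]
ee_rot: [179.9, -0.1, 68.4]
force: [0.3, 0.1, 0.4]
gripper_width: 91.1
gripper_force: 0.0
```

Emit:
servo_tool(
  rows=[
    [0,0,0,0,0.1],
    [0,0,0,0,0.1],
    [0,0,0,0,0.1],
    [0,0,0,0,0.1],
    [0,0,0,0,0.1],
    [0,0,0,0,0.1],
    [0,0,0,0,0.1],
    [0,0,0,0,0.1],
    [0,0,0,0,0.1],
    [0,0,0,0,0.1],
    [0,0,0,0,0.1],
    [0,0,0,0,0.1],
    [0,0,0,0,0.1],
    [0,0,0,0,0.1],
  ],
  force=12,
)

```text
time_s: 9.93
ee_pos: [534.0, 232.7, 38.5]
ee_rot: [-180.0, -0.0, 68.4]
force: [-0.9, -0.4, -0.5]
gripper_width: 25.4
gripper_force: 12.0
```

Emit:
servo_tool(
  rows=[
    [0,0,-0.1,0,0.1],
    [0,0,-0.25,0,0.1],
    [0,0,-0.4,0,0.1],
    [0,0,-0.45,0,0.1],
    [0,0,-0.45,0,0.1],
  ],
)

```text
time_s: 10.35
ee_pos: [535.8, 233.5, 131.4]
ee_rot: [179.7, -0.3, 68.4]
force: [-0.2, -0.6, -0.2]
gripper_width: 25.3
gripper_force: 12.0
```

```bash
python3 plan.py 453.1 -22.6 115 82.7
```

```text
t 10.3 at [535.8 233.5 131.4] [179.7  -0.3  68.4] F [-0.2 -0.6 -0.2] w 25.3 gf 12.0
shift [-1.3426  0.0864  0.0822] turn -0.1587 rows>= 7
```

Emit:
servo_tool(
  rows=[
    [-0.7,0.045,0,0,0.1],
    [-0.7,0.045,0,0,0.1],
    [-0.7,0.045,0,0,0.1],
    [-0.7,0.045,0,0,0.1],
  ],
)

```text
time_s: 10.68
ee_pos: [486.8, 95.3, 126.3]
ee_rot: [-179.7, 0.3, 68.3]
force: [-0.4, -0.7, -1.2]
gripper_width: 25.3
gripper_force: 12.0
```

Emit:
servo_tool(
  rows=[
    [-0.642,0.041,0.05,-0.159,0.1],
    [-0.642,0.041,0.05,-0.159,0.1],
    [-0.642,0.041,0.05,-0.159,0.1],
    [-0.642,0.041,0.05,-0.159,0.1],
    [-0.642,0.041,0.05,-0.159,0.1],
    [-0.642,0.041,0.05,-0.159,0.1],
    [-0.642,0.041,0.05,-0.159,0.1],
  ],
)

```text
time_s: 11.27
ee_pos: [451.2, -22.6, 117.8]
ee_rot: [-179.9, -0.0, 82.7]
force: [-0.4, 1.0, -0.2]
gripper_width: 24.9
gripper_force: 12.0
```

```bash
python3 plan.py 453.1 -22 30 82.7
```

```text
t 11.3 at [451.2 -22.6 117.8] [-179.9   -0.    82.7] F [-0.4  1.  -0.2] w 24.9 gf 12.0
shift [0.0041 0.0089 0.4388] turn 0.0004 rows>= 3
```

Emit:
servo_tool(
  rows=[
    [0.004,0.006,0.1,0,0.1],
    [0.004,0.006,0.25,0,0.1],
    [0.004,0.006,0.38,0,0.1],
    [0.004,0.006,0.43,0,0.1],
    [0.004,0.006,0.43,0,0.1],
    [0.004,0.006,0.43,0,0.1],
    [0.004,0.006,0.43,0,0.1],
    [0.004,0.006,0.43,0,0.1],
  ],
)

```text
time_s: 11.93
ee_pos: [453.8, -22.2, 33.5]
ee_rot: [179.9, -0.0, 82.8]
force: [-0.6, 0.1, -0.1]
gripper_width: 25.4
gripper_force: 12.0
```

```bash
python3 plan.py 453.1 -22 16.5 82.7
```

```text
t 11.9 at [453.8 -22.2  33.5] [179.9  -0.   82.8] F [-0.6  0.1 -0.1] w 25.4 gf 12.0
shift [ 0.0005 -0.0035  0.0851] turn 0.0009 rows>= 1
```

Emit:
servo_tool(
  rows=[
    [0,-0.003,0.03,0,0.1],
    [0,-0.003,0.06,0,0.1],
    [0,-0.003,0.083,0,0.1],
    [0,-0.003,0.083,0,0.1],
    [0,-0.003,0.083,0,0.1],
  ],
)

```text
time_s: 12.35
ee_pos: [451.8, -22.5, 15.6]
ee_rot: [-180.0, -0.0, 82.7]
force: [0.3, 0.5, -1.6]
gripper_width: 25.0
gripper_force: 12.0
```

Emit:
servo_tool(
  rows=[
    [0,0,0,0,0.45],
    [0,0,0,0,0.45],
    [0,0,0,0,0.45],
    [0,0,0,0,0.45],
    [0,0,-0.05,0,0.5],
    [0,0,-0.2,0,0.6],
    [0,0,-0.4,0,1],
    [0,0,-0.6,0,1],
    [0,0,-0.7,0,1],
    [0,0,-0.7,0,1],
  ],
)

```text
time_s: 13.18
ee_pos: [455.3, -22.7, 160.9]
ee_rot: [179.4, -0.0, 82.7]
force: [0.1, 0.5, 0.3]
gripper_width: 75.8
gripper_force: 0.0
```

```bash
python3 plan.py 553 -84 150 24.7
```

```text
t 13.2 at [455.3 -22.7 160.9] [179.4  -0.   82.7] F [0.1 0.5 0.3] w 75.8 gf 0.0
shift [-0.2423  0.5232  0.0543] turn 0.6448 rows>= 9
```

Emit:
servo_tool(
  rows=[
    [-0.24,0.52,0,0.645,1],
    [-0.24,0.52,0,0.645,1],
    [-0.24,0.52,0,0.645,1],
    [-0.24,0.52,0,0.645,1],
    [-0.24,0.52,0,0.645,1],
    [-0.24,0.52,0,0.645,1],
    [-0.24,0.52,0,0.645,1],
    [-0.24,0.52,0,0.645,1],
    [-0.24,0.52,0,0.645,1],
    [-0.24,0.52,0,0.645,1],
    [-0.24,0.52,0,0.645,1],
  ],
)

```text
time_s: 14.1
ee_pos: [548.7, -83.2, 155.3]
ee_rot: [-180.0, 0.1, 24.8]
force: [0.2, -0.9, -0.1]
gripper_width: 91.3
gripper_force: 0.0
```

```bash
python3 plan.py 552.5 -84 62 24.7; python3 - <<'E'
from yel import *
print('nest1'); yel('scene',453,-23,32); print('nest2'); yel('scene',460,35,35)
E
```

```text
t 14.1 at [548.7 -83.2 155.3] [-1.80e+02  1.00e-01  2.48e+01] F [ 0.2 -0.9 -0.1] w 91.3 gf 0.0
shift [0.0153 0.0117 0.4663] turn 0.0014 rows>= 3
nest1
scene area 122.8125 ctr [455.2  -6.4  32. ] rect [171.  60.] 53.97262954711914
scene area 6.640625 ctr [435.5 -92.   32. ] rect [13. 42.] 90.0
nest2
scene area 103.484375 ctr [455.1  -2.   35. ] rect [154.  60.] 53.47114562988281
```

Emit:
servo_tool(
  rows=[
    [0.012,0.01,0.1,0,1],
    [0.012,0.01,0.25,0,1],
    [0.012,0.01,0.36,0,1],
    [0.012,0.01,0.43,0,1],
    [0.012,0.01,0.46,0,1],
    [0.012,0.01,0.46,0,1],
    [0.012,0.01,0.46,0,1],
  ],
)

```text
time_s: 14.78
ee_pos: [552.6, -84.1, 64.4]
ee_rot: [180.0, -0.0, 24.7]
force: [0.2, 0.8, 0.3]
gripper_width: 91.5
gripper_force: 0.0
```

Emit:
servo_tool(
  rows=[
    [0,0,0,0,0],
    [0,0,0,0,0],
    [0,0,0,0,0],
    [0,0,0,0,0],
    [0,0,0,0,0],
    [0,0,0,0,0],
    [0,0,0,0,0],
    [0,0,0,0,0],
    [0,0,0,0,0],
    [0,0,0,0,0],
    [0,0,0,0,0],
    [0,0,0,0,0],
    [0,0,0,0,0],
    [0,0,0,0,0],
    [0,0,0,0,0],
    [0,0,0,0,0],
  ],
  force=10,
)

```text
time_s: 16.12
ee_pos: [552.3, -84.1, 63.9]
ee_rot: [180.0, -0.0, 24.7]
force: [0.7, -0.8, -0.8]
gripper_width: 15.7
gripper_force: 10.0
```

```bash
python3 plan.py 552.5 -84 62 24.7; python3 -c "
import numpy as np
print([[round(125*(np.cos(np.radians(t))-1)/200,3),round(-125*np.sin(np.radians(t))/200,3),round(-t/90,3)] for t in list(range(4,57,4))+[58]])"
```

```text
t 16.1 at [552.3 -84.1  63.9] [180.   -0.   24.7] F [ 0.7 -0.8 -0.8] w 15.7 gf 10.0
shift [ 0.0014 -0.0001  0.0096] turn -0.0002 rows>= 1
[[np.float64(-0.002), np.float64(-0.044), -0.044], [np.float64(-0.006), np.float64(-0.087), -0.089], [np.float64(-0.014), np.float64(-0.13), -0.133], [np.float64(-0.024), np.float64(-0.172), -0.178], [np.float64(-0.038), np.float64(-0.214), -0.222], [np.float64(-0.054), np.float64(-0.254), -0.267], [np.float64(-0.073), np.float64(-0.293), -0.311], [np.float64(-0.095), np.float64(-0.331), -0.356], [np.float64(-0.119), np.float64(-0.367), -0.4], [np.float64(-0.146), np.float64(-0.402), -0.444], [np.float64(-0.175), np.float64(-0.434), -0.489], [np.float64(-0.207), np.float64(-0.464), -0.533], [np.float64(-0.24), np.float64(-0.493), -0.578], [np.float64(-0.276), np.float64(-0.518), -0.622], [np.float64(-0.294), np.float64(-0.53), -0.644]]
```

Knob gripped (15.7 mm). Swinging along the arc to just short of the stop.

Emit:
servo_tool(
  rows=[
    [-0.002,-0.044,0,-0.044,0],
    [-0.006,-0.087,0,-0.089,0],
    [-0.014,-0.13,0,-0.133,0],
    [-0.024,-0.172,0,-0.178,0],
    [-0.038,-0.214,0,-0.222,0],
    [-0.054,-0.254,0,-0.267,0],
    [-0.073,-0.293,0,-0.311,0],
    [-0.095,-0.331,0,-0.356,0],
    [-0.119,-0.367,0,-0.4,0],
    [-0.146,-0.402,0,-0.444,0],
    [-0.175,-0.434,0,-0.489,0],
    [-0.207,-0.464,0,-0.533,0],
    [-0.24,-0.493,0,-0.578,0],
    [-0.276,-0.518,0,-0.622,0],
    [-0.276,-0.518,0,-0.622,0],
    [-0.276,-0.518,0,-0.622,0],
  ],
)

```text
time_s: 17.45
ee_pos: [457.4, -13.8, 63.9]
ee_rot: [-179.9, 0.1, 80.7]
force: [-0.5, -4.8, -0.5]
gripper_width: 15.7
gripper_force: 10.0
```

```bash
python3 plan.py 454.4 -12.4 63 82.7
```

```text
t 17.4 at [457.4 -13.8  63.9] [-1.799e+02  1.000e-01  8.070e+01] F [-0.5 -4.8 -0.5] w 15.7 gf 10.0
shift [ 0.0045 -0.0161  0.0046] turn -0.0218 rows>= 1
```

Emit:
servo_tool(
  rows=[
    [0.002,-0.006,0,-0.01,0],
    [0.003,-0.012,0,-0.02,0],
    [0.003,-0.018,0,-0.022,0],
    [0.003,-0.022,0,-0.022,0],
    [0.003,-0.022,0,-0.022,0],
    [0.003,-0.022,0,-0.022,0],
  ],
)

```text
time_s: 17.95
ee_pos: [454.7, -13.4, 63.9]
ee_rot: [180.0, 0.2, 82.7]
force: [0.4, -9.1, -1.4]
gripper_width: 15.8
gripper_force: 10.0
```

```bash
python3 plan.py 454.4 -12.4 63 82.7
```

```text
t 17.9 at [454.7 -13.4  63.9] [180.    0.2  82.7] F [ 0.4 -9.1 -1.4] w 15.8 gf 10.0
shift [ 0.0046 -0.002   0.0045] turn 0.0004 rows>= 1
```

Emit:
servo_tool(
  rows=[
    [-0.003,-0.006,0,0,0],
    [-0.006,-0.012,0,0,0],
    [-0.006,-0.018,0,0,0],
    [-0.006,-0.022,0,0,0],
    [-0.006,-0.022,0,0,0],
    [-0.006,-0.022,0,0,0],
  ],
)

```text
time_s: 18.45
ee_pos: [454.7, -13.4, 64.0]
ee_rot: [179.4, 0.0, 82.7]
force: [11.1, -5.6, -13.0]
gripper_width: 15.6
gripper_force: 10.0
```

```bash
python3 plan.py 454.4 -12.4 63 82.7
```

```text
t 18.4 at [454.7 -13.4  64. ] [179.4   0.   82.7] F [ 11.1  -5.6 -13. ] w 15.6 gf 10.0
shift [ 0.005  -0.002   0.0052] turn -0.0003 rows>= 1
```

The bar is against its stop: 11 N reaction with no further travel. Relaxing, releasing and retreating.

Emit:
servo_tool(
  rows=[
    [0.002,0.016,0,0,0],
    [0.002,0.018,0,0,0],
    [0.002,0.018,0,0,0.35],
    [0.002,0.018,0,0,0.35],
    [0.002,0.018,0,0,0.35],
    [0.002,0.018,0,0,0.35],
    [0.002,0.018,-0.1,0,0.4],
    [0.002,0.018,-0.25,0,0.5],
    [0.002,0.018,-0.4,0,0.5],
    [0.002,0.018,-0.5,0,0.5],
    [0.002,0.018,-0.5,0,0.5],
  ],
)

```text
time_s: 19.37
ee_pos: [456.3, -12.3, 168.2]
ee_rot: [179.5, -0.1, 82.6]
force: [0.7, 0.4, -0.3]
gripper_width: 45.5
gripper_force: 0.0
```

Emit:
servo_tool(
  rows=[
    [-0.2,0,0,0,0.5],
    [-0.4,0,0,0,0.5],
    [-0.6,0,0,0,0.5],
    [-0.8,0,0,0,0.5],
    [-1,0,0,0,0.5],
    [-1,0,0,0,0.5],
    [-1,0,0,0,0.5],
  ],
)

```text
time_s: 19.95
ee_pos: [427.1, -212.0, 163.0]
ee_rot: [-179.9, -0.1, 82.4]
force: [-0.6, -0.2, 0.5]
gripper_width: 45.3
gripper_force: 0.0
```

```bash
python3 plan.py 403.5 -234 160 82.7; python3 - <<'E'
from h import *
a=grab('scene','scene5');b=grab('top','top5')
A=cv2.resize(a[190:240,265:325],(480,400),interpolation=cv2.INTER_CUBIC)
B=cv2.resize(b[212:236,288:312],(300,300),interpolation=cv2.INTER_CUBIC)
o=np.zeros((400,800,3),np.uint8);o[:,:480]=A;o[:300,490:790]=B
cv2.imwrite('pics/m9.png',o)
G={n:grad(i) for n,i in(('scene',a),('top',b))}
c0=np.array([438.8,-137.4])+117*np.array([.127,.992])
for g in (G,{'scene':G['scene']},{'top':G['top']}): print(fit(g,np.vstack([seg([s*12,-60,50],[s*12,85,50]) for s in(-1,1)]),[*c0,-7.3],span=(6,3,4)))
E
```

```text
t 19.9 at [ 427.1 -212.   163. ] [-1.799e+02 -1.000e-01  8.240e+01] F [-0.6 -0.2  0.5] w 45.3 gf 0.0
shift [-0.1247 -0.1023  0.0149] turn -0.0034 rows>= 1
(array([444.3, -89.2,  -7.2]), np.float64(30.7))
(array([449.9, -40.8,  -6. ]), np.float64(34.5))
(array([ 442.5, -111.6,   -8.3]), np.float64(27.9))
```

View pics/m9.png

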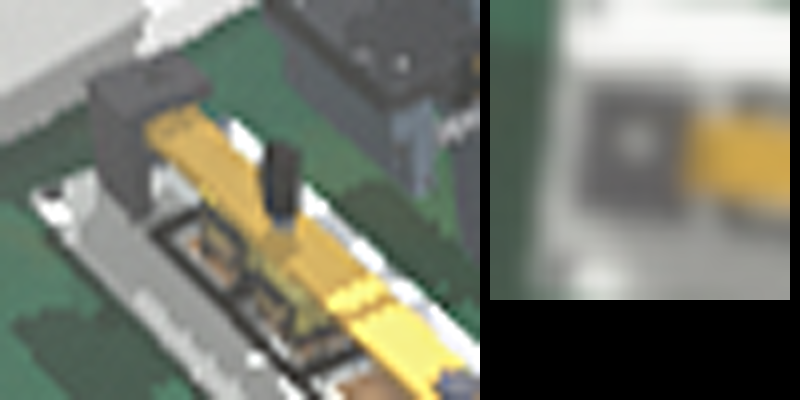

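```bash
python3 - <<'E'
from h import *
a=cv2.imread('pics/scene5.png').astype(float);b=cv2.imread('pics/top5.png').astype(float)
H=np.array([438.8,-137.4]);D=np.array([.127,.992])
def loc(p): d=np.array(p[:2])-H; return (np.r_[d[0]*.992-d[1]*.127, d@D]).round(1)
def blob(im,u,v,r,sgn):
    s=10; c=cv2.resize(im.mean(2)[v-r:v+r+1,u-r:u+r+1],None,fx=s,fy=s,interpolation=cv2.INTER_CUBIC)*sgn
    w=np.clip(c-np.percentile(c,70),0,None); Y,X=np.mgrid[:c.shape[0],:c.shape[1]]
    return u-r+((w*X).sum()/w.sum()+.5)/s-.5, v-r+((w*Y).sum()/w.sum()+.5)/s-.5
for r in(2,3): q=blob(b,299,223,r,1); print('top',q,loc(ray('top',*q,62)))
for r in(2,3): q=blob(a,284,199,r,-1); print('scene',q,loc(ray('scene',*q,62)))
np.set_printoptions(linewidth=200)
print(a.mean(2)[193:206,275:293].astype(int)); print(b.mean(2)[216:231,292:307].astype(int))
print('plane corners top', [proj('top',[[*(H+D*L+np.array([.992,-.127])*x),62]])[0].round(1) for L,x in((215,-18),(215,18),(251,0))])
E
```

```text
top (np.float64(299.26088316109724), np.float64(222.8141760395042)) [  0.6 229.4]
top (np.float64(299.1047796243798), np.float64(222.693048768423)) [  1. 230.]
scene (np.float64(283.82289511769096), np.float64(198.61292633860515)) [  2.9 234.7]
scene (np.float64(285.10101717551356), np.float64(199.47327524198224)) [  3.9 227.7]
[[208 210 212 207 193 173 152 157 236 226 225 223 224 228 230 187 128  77]
 [214 209 199 181 159 149 148 154 235 227 227 229 226 189 174 109  87  93]
 [199 183 166 151 152 150 155 210 236 232 197 188 169 108  84  91  95  99]
 [169 151 152 153 154 154 159 213 206 180 127 110  94  93  93  96  98 101]
 [154 152 155 157 148 142 131 137 132  98 102 104 108 101  98 101 100 102]
 [156 155 140 134 123 117 105 104 103 102 107 108 110 109 106 105 101 103]
 [144 131 113 107 107 110 108 111  97  96 100 104 110 111 108 108 100 102]
 [133  99 108 110 108 109 110 110 101 100 107 108 110 110 105  98  99 104]
 [148  93 105 111 110 110 111 109 111 109 112 106 106 103  95  90  95 105]
 [125  95  97 106 111 110 111 109 109 104  99  95  91  87  95  94 100 101]
 [ 82  96  98  98 10
[... 539 characters left out ...]
111 101 105 110 110 103 101 108 130 152 159]
 [112 147 155 136 110 104 117 130 124 109 100 107 125 141 150]
 [117 147 153 130 108 106 121 135 131 112 102 108 122 134 143]
 [124 150 149 125 105 102 111 122 120 107 100 108 121 131 141]
 [131 152 145 121 104  99 101 105 104  99 102 109 121 132 141]
 [137 157 146 119 102  98  98  97  98  97 101 111 124 132 138]
 [145 163 149 121 105 100  99  97  98  96 100 112 126 133 130]
 [152 170 159 135 122 115 108 106 105 103 102 113 129 134 122]
 [152 174 171 160 149 140 130 126 122 120 116 124 137 139 125]
 [153 177 181 177 171 161 152 145 143 139 139 140 146 146 137]]
plane corners top [array([302.3, 228. ]), array([303.5, 218.8]), array([293.7, 222.3])]
```

```bash
python3 - <<'E'
from h import *
H=np.array([438.8,-137.4]);D=np.array([.127,.992])
def loc(p): d=np.array(p[:2])-H; return (np.r_[d[0]*.992-d[1]*.127, d@D]).round(1)
for q in((283.5,199.4),(283.5,199.2),(283.6,199.7)): print(loc(ray('scene',*q,62)))
print('hole guess',H+D*230)
# pin refine: red blob centroid
for n in('scene','top'):
    im=grab(n).astype(int); u,v=proj(n,[[403,-234,76]])[0].astype(int); c=im[v-12:v+12,u-12:u+12]
    w=np.clip(c[:,:,2]-np.maximum(c[:,:,1],c[:,:,0])-60,0,None); Y,X=np.mgrid[:24,:24]; q=(u-12+(w*X).sum()/w.sum(),v-12+(w*Y).sum()/w.sum()); print(n,w.sum(),ray(n,*q,76),ray(n,*q,90))
E
python3 plan.py 403.5 -234 130 82.7
```

```text
[ -0.3 231.2]
[  0.3 232.2]
[ -0.8 229.4]
hole guess [468.01  90.76]
scene 3717 [ 405.5 -233.    76. ] [ 395.3 -244.3   90. ]
top 0 [nan nan nan] [nan nan nan]
t 20.1 at [ 427.9 -209.3  163.5] [-180.    -0.    82.7] F [-0.3 -0.1  0.8] w 45.2 gf 0.0
shift [-0.138  -0.1052  0.1677] turn 0.0004 rows>= 2<stdin>:9: RuntimeWarning: invalid value encountered in scalar divide
```

Emit:
servo_tool(
  rows=[
    [-0.126,-0.105,0,0,0.5],
    [-0.126,-0.105,0,0,0.5],
    [-0.126,-0.105,0.1,0,0.5],
    [-0.126,-0.105,0.16,0,0.5],
    [-0.126,-0.105,0.16,0,0.5],
  ],
)

```text
time_s: 20.57
ee_pos: [402.6, -230.9, 129.9]
ee_rot: [-179.7, -0.1, 82.7]
force: [-0.8, -0.5, -0.6]
gripper_width: 45.9
gripper_force: 0.0
```

```bash
python3 plan.py 404.5 -233.6 64.5 82.7
```

```text
t 20.6 at [ 402.6 -230.9  129.9] [-1.797e+02 -1.000e-01  8.270e+01] F [-0.8 -0.5 -0.6] w 45.9 gf 0.0
shift [-0.0124  0.011   0.3271] turn 0.0004 rows>= 2
```

Emit:
servo_tool(
  rows=[
    [-0.012,0.008,0.08,0,0.5],
    [-0.012,0.008,0.18,0,0.5],
    [-0.012,0.008,0.26,0,0.5],
    [-0.012,0.008,0.3,0,0.5],
    [-0.012,0.008,0.32,0,0.5],
    [-0.012,0.008,0.32,0,0.5],
    [-0.012,0.008,0.32,0,0.5],
    [-0.012,0.008,0.32,0,0.5],
  ],
)

```text
time_s: 21.23
ee_pos: [406.0, -235.9, 68.8]
ee_rot: [179.9, 0.0, 82.7]
force: [-0.2, 0.1, -0.5]
gripper_width: 45.9
gripper_force: 0.0
```

```bash
python3 plan.py 404.5 -233.6 64.5 82.7
```

```text
t 21.2 at [ 406.  -235.9   68.8] [179.9   0.   82.7] F [-0.2  0.1 -0.5] w 45.9 gf 0.0
shift [ 0.0103 -0.0087  0.0217] turn -0.0005 rows>= 1
```

Emit:
servo_tool(
  rows=[
    [0.01,-0.0085,0.012,0,0.5],
    [0.01,-0.0085,0.012,0,0.5],
    [0.01,-0.0085,0.012,0,0.5],
    [0.01,-0.0085,0.012,0,0.3],
    [0.01,-0.0085,0.012,0,0.1],
    [0.01,-0.0085,0.012,0,0],
    [0.01,-0.0085,0.012,0,0],
    [0.01,-0.0085,0.012,0,0],
    [0.01,-0.0085,0.012,0,0],
    [0.01,-0.0085,0.012,0,0],
    [0.01,-0.0085,0.012,0,0],
    [0.01,-0.0085,0.012,0,0],
  ],
  force=25,
)

```text
time_s: 22.23
ee_pos: [403.8, -233.4, 65.5]
ee_rot: [180.0, -0.0, 82.6]
force: [-0.4, 0.2, 1.5]
gripper_width: 15.5
gripper_force: 25.0
```

```bash
python3 plan.py 404.5 -233.6 64.5 82.7
```

```text
t 22.2 at [ 403.8 -233.4   65.5] [180.   -0.   82.6] F [-0.4  0.2  1.5] w 15.5 gf 25.0
shift [-0.0004  0.0037  0.005 ] turn -0.0007 rows>= 1
```

Emit:
servo_tool(
  rows=[
    [0,0,-0.04,0,0],
    [0,0,-0.1,0,0],
    [0,0,-0.18,0,0],
    [0,0,-0.26,0,0],
    [0,0,-0.34,0,0],
    [0,0,-0.4,0,0],
    [0,0,-0.4,0,0],
    [0,0,-0.4,0,0],
  ],
)

```text
time_s: 22.9
ee_pos: [403.9, -233.5, 146.1]
ee_rot: [179.9, 0.0, 82.6]
force: [0.1, -0.1, -0.8]
gripper_width: 15.3
gripper_force: 25.0
```

```bash
python3 plan.py 468.1 91.3 145 82.7; python3 - <<'E'
from h import *
p=state()['ee_pos']; z=p[2]-57.5+68
for n in('scene','top'):
    im=grab(n).astype(int); u,v=proj(n,[[p[0],p[1],z]])[0].astype(int); c=im[v-12:v+12,u-12:u+12]
    w=np.clip(c[:,:,2]-np.maximum(c[:,:,1],c[:,:,0])-60,0,None); Y,X=np.mgrid[:24,:24]
    if w.sum(): q=(u-12+(w*X).sum()/w.sum(),v-12+(w*Y).sum()/w.sum()); print(n,w.sum(),q,ray(n,*q,z),z)
# steel shank: print columns contrast
im=grab('scene'); tip=proj('scene',[[p[0],p[1],p[2]-57.5+k] for k in(2,15,30)]); print('pred shank px',tip.round(1))
for u,v in tip: print(im[int(round(v)),int(u)-6:int(u)+8].astype(int).mean(1).astype(int), int(u)-6)
E
```

```text
t 22.9 at [ 403.9 -233.5  146.1] [179.9   0.   82.6] F [ 0.1 -0.1 -0.8] w 15.3 gf 25.0
shift [1.6517 0.1102 0.0054] turn -0.0006 rows>= 8
scene 1890 (np.float64(337.3253968253968), np.float64(230.48148148148147)) [ 409.6 -235.9  156.6] 156.57415154575895
pred shank px [[335.3 250.4]
 [335.3 246.7]
 [335.2 242.4]]
[246 246 245 247 253 184 169 209 244 248 254 255 236  80] 329
[246 245 246 248 255 163 177 189 150 187 138 145  76  86] 329
[248 246 247 251 255 138 184 198  94  87  91  92  92  92] 329
```

Emit:
servo_tool(
  rows=[
    [0,0,-0.15,0,0],
    [0.1,0.007,-0.15,0,0],
    [0.3,0.02,-0.15,0,0],
    [0.5,0.033,-0.15,0,0],
    [0.7,0.047,-0.15,0,0],
    [0.826,0.055,-0.15,0,0],
    [0.826,0.055,-0.15,0,0],
  ],
)

```text
time_s: 23.63
ee_pos: [435.7, -67.1, 174.7]
ee_rot: [-179.9, -0.1, 82.9]
force: [0.7, -0.4, -0.3]
gripper_width: 15.3
gripper_force: 25.0
```

Emit:
servo_tool(
  rows=[
    [0.2,0.014,0,0,0],
    [0.4,0.028,0,0,0],
    [0.6,0.041,0,0,0],
    [0.75,0.05,0,0,0],
    [0.826,0.055,0,0,0],
    [0.826,0.055,0.1,0,0],
    [0.826,0.055,0.15,0,0],
    [0.826,0.055,0.15,0,0],
    [0.826,0.055,0.15,0,0],
  ],
)

```text
time_s: 24.38
ee_pos: [467.4, 90.9, 144.7]
ee_rot: [-179.9, 0.1, 82.6]
force: [-0.2, 0.2, 0.2]
gripper_width: 15.0
gripper_force: 25.0
```

```bash
python3 plan.py 468.1 91.3 128 82.7
```

```text
t 24.4 at [467.4  90.9 144.7] [-1.799e+02  1.000e-01  8.260e+01] F [-0.2  0.2  0.2] w 15.0 gf 25.0
shift [0.0026 0.0033 0.0833] turn -0.0008 rows>= 1
```

Emit:
servo_tool(
  rows=[
    [0.0026,0.003,0.03,0,0],
    [0.0026,0.003,0.06,0,0],
    [0.0026,0.003,0.09,0,0],
    [0.0026,0.003,0.095,0,0],
    [0.0026,0.003,0.095,0,0],
    [0.0026,0.003,0.095,0,0],
  ],
)

```text
time_s: 24.88
ee_pos: [468.6, 91.8, 126.6]
ee_rot: [180.0, -0.0, 82.6]
force: [-1.0, 0.3, -0.4]
gripper_width: 15.2
gripper_force: 25.0
```

```bash
python3 plan.py 468.1 91.3 114 82.7; python3 - <<'E'
from h import *
im=grab('scene','scene6'); im2=cv2.resize(im[185:215,262:312],(800,480),interpolation=cv2.INTER_CUBIC); cv2.imwrite('pics/m10.png',im2)
p=state()['ee_pos']; print(proj('scene',[[p[0],p[1],p[2]-57.5],[468.1,91.3,62]]))
np.set_printoptions(linewidth=200); print(im[190:206,276:294].astype(int).mean(2).astype(int))
E
```

```text
t 24.9 at [468.6  91.8 126.6] [180.   -0.   82.6] F [-1.   0.3 -0.4] w 15.2 gf 25.0
shift [-0.003  -0.0022  0.0629] turn -0.0007 rows>= 1
[[283.51434029 197.50608579]
 [283.65050265 199.45364944]]
[[204 244 248 247 249 255 174 189 226 254 247 237 223 224 222 221 224 226]
 [244 243 248 247 248 255 201 184 215 243 226 225 223 222 223 227 227 185]
 [252 249 247 247 249 254 212 178 201 224 224 223 222 224 226 200 166 102]
 [248 250 249 248 250 246 181 179 201 228 224 222 227 229 184 124  71  84]
 [214 253 252 245 237 228 185 177 193 221 229 225 188 171 107  80  87  90]
 [181 215 244 227 225 228 199 174 194 175 198 165 101  75  85  87  92  94]
 [143 150 233 228 229 230 177 178 200 134 140 111  84  85  89  91  94 100]
 [143 157 239 222 209 175 125 150 186 133 139 138 120  91  91  93  97  99]
 [150 148 203 173 154 111  90 103 149 133 139 141 141 124 105  95  98  97]
 [147 138 140 132 135 140 123  97 123 111 130 143 141 144 130 103  96  99]
 [118 143 139 139 141 142 141 114 118 125 136 144 144 136 126 107  95  98]
 [ 87 124 146 139 142 141 135 128 139 146 135 133 125 118 110 106  96  98]
 [ 84  89 126 148 141 140 125 124 137 128 118 114 105 105 102  98  94  96]
 [ 90  89  93 127 150 148 119 116 114 108 110 110 130 181  81  92  94  94]
 [ 91  89  86  91 127 135 108 107 112 130 188 183 184 206 186  78 101 110]
 [ 89  90  90  87  91 114 115 149 181 189 206 202 198 208 214 203 108 146]]
```

Emit:
servo_tool(
  rows=[
    [-0.003,-0.002,0.015,0,0],
    [-0.003,-0.002,0.03,0,0],
    [-0.003,-0.002,0.042,0,0],
    [-0.003,-0.002,0.05,0,0],
    [-0.003,-0.002,0.056,0,0],
    [-0.003,-0.002,0.056,0,0],
  ],
)

```text
time_s: 25.43
ee_pos: [468.0, 91.4, 115.0]
ee_rot: [-180.0, 0.0, 82.6]
force: [-0.6, 0.2, -0.7]
gripper_width: 15.3
gripper_force: 25.0
```

Emit:
servo_tool(
  rows=[
    [0,0,0.02,0,0],
    [0,0,0.035,0,0],
    [0,0,0.05,0,0],
    [0,0,0.065,0,0],
    [0,0,0.075,0,0],
    [0,0,0.075,0,0],
  ],
)

```text
time_s: 25.93
ee_pos: [468.3, 91.5, 100.0]
ee_rot: [180.0, -0.0, 82.6]
force: [1.3, 1.6, -2.4]
gripper_width: 15.0
gripper_force: 25.0
```

Emit:
servo_tool(
  rows=[
    [0,0,0.015,0,0],
    [0,0,0.03,0,0],
    [0,0,0.045,0,0],
    [0,0,0.06,0,0],
    [0,0,0.08,0,0],
    [0,0,0.1,0,0],
    [0,0,0.12,0,0],
    [0,0,0.135,0,0],
    [0,0,0.135,0,0],
  ],
)

```text
time_s: 26.68
ee_pos: [468.3, 91.5, 72.7]
ee_rot: [180.0, -0.0, 82.6]
force: [3.6, 2.0, -3.5]
gripper_width: 15.6
gripper_force: 25.0
```

Emit:
servo_tool(
  rows=[
    [0,0,0.01,0,0],
    [0,0,0.02,0,0],
    [0,0,0.025,0,0],
    [0,0,0.03,0,0],
    [0,0,0.03,0,0],
  ],
)

```text
time_s: 27.1
ee_pos: [468.5, 91.5, 69.4]
ee_rot: [179.9, -0.0, 82.6]
force: [-1.2, 0.9, 16.0]
gripper_width: 15.7
gripper_force: 25.0
```

The flange is seated: TCP at 69.4 against 69.5 expected, with 16 N reaction. Releasing and heading for the blue key.

Emit:
servo_tool(
  rows=[
    [0,0,-0.01,0,0.1],
    [0,0,-0.01,0,0.45],
    [0,0,-0.01,0,0.45],
    [0,0,-0.01,0,0.45],
    [0,0,-0.01,0,0.45],
    [0,0,-0.1,0,0.5],
    [0,0,-0.25,0,0.5],
    [0,0,-0.4,0,0.5],
    [0,0,-0.5,0,0.5],
    [0,0,-0.5,0,0.5],
  ],
)

```text
time_s: 27.93
ee_pos: [470.5, 91.7, 171.2]
ee_rot: [179.6, -0.1, 82.6]
force: [1.4, -0.3, 1.0]
gripper_width: 45.8
gripper_force: 0.0
```

Emit:
servo_tool(
  rows=[
    [-1,0,0,0,0.5],
    [-1,0,0,0,0.5],
    [-1,0,0,0,0.5],
    [-1,0,0,0,0.5],
    [-1,0,0,0,0.5],
    [-1,0,0,0,0.5],
  ],
)

```text
time_s: 28.43
ee_pos: [440.9, -111.7, 166.2]
ee_rot: [-179.9, 0.1, 82.3]
force: [-0.4, -0.2, -1.1]
gripper_width: 45.8
gripper_force: 0.0
```

Emit:
servo_tool(
  rows=[
    [-1,-0.1,0,0.5,0.5],
    [-1,-0.1,0,0.5,0.5],
    [-1,-0.1,0,0.5,0.5],
    [-1,-0.1,0,0.5,0.5],
    [-1,-0.1,0,0.5,0.5],
    [-1,-0.1,0,0.5,0.5],
    [-1,-0.1,0,0.5,0.5],
    [-1,-0.1,0,0.5,0.5],
  ],
)

```text
time_s: 29.1
ee_pos: [396.3, -302.6, 166.0]
ee_rot: [-179.8, 0.0, 37.5]
force: [0.3, -0.3, 0.1]
gripper_width: 45.4
gripper_force: 0.0
```

```bash
python3 plan.py 414.5 -340.5 140 27; python3 - <<'E'
from h import *
im=grab('scene','scene7'); G=grad(im)
# pin grip and flange: red centroid at fork
for P in([468.3,91.5,80],[404,-234,76]):
    u,v=proj('scene',[P])[0].astype(int); c=im[v-12:v+12,u-12:u+12].astype(int)
    w=np.clip(c[:,:,2]-np.maximum(c[:,:,1],c[:,:,0])-60,0,None); Y,X=np.mgrid[:24,:24]
    if w.sum(): print('red',w.sum(),ray('scene',u-12+(w*X).sum()/w.sum(),v-12+(w*Y).sum()/w.sum(),P[2]))
    else: print('no red',P)
for n in('scene','top'):
    im=grab(n).astype(int); u,v=proj(n,[[414,-341,62]])[0].astype(int); c=im[v-14:v+14,u-14:u+14]
    w=np.clip(c[:,:,0]-c[:,:,2]-60,0,None).astype(float); Y,X=np.mgrid[:28,:28]
    if w.sum(): print(n,'blue',w.sum(),ray(n,u-14+(w*X).sum()/w.sum(),v-14+(w*Y).sum()/w.sum(),62 if n=='scene' else 72))
E
```

```text
t 29.1 at [ 396.3 -302.6  166. ] [-179.8    0.    37.5] F [ 0.3 -0.3  0.1] w 45.4 gf 0.0
shift [-0.0434  0.2058  0.1299] turn 0.1171 rows>= 2
red 480 [473.7 100.3  80. ]
no red [404, -234, 76]
scene blue 5718.0 [ 417.6 -337.5   62. ]
```

Emit:
servo_tool(
  rows=[
    [-0.043,0.205,0,0.117,0.5],
    [-0.043,0.205,0,0.117,0.5],
    [-0.043,0.205,0.1,0.117,0.5],
    [-0.043,0.205,0.13,0.117,0.5],
    [-0.043,0.205,0.13,0.117,0.5],
    [-0.043,0.205,0.13,0.117,0.5],
  ],
)

```text
time_s: 29.75
ee_pos: [415.1, -339.7, 141.1]
ee_rot: [-179.9, 0.0, 27.2]
force: [-0.4, -1.0, -0.7]
gripper_width: 45.3
gripper_force: 0.0
```

```bash
python3 plan.py 414.5 -340.5 55 27; python3 - <<'E'
from h import *
for n in('top',):
    im=grab(n); G={n:grad(im)}
    im=im.astype(int); u,v=proj(n,[[414,-341,62]])[0].astype(int); c=im[v-14:v+14,u-14:u+14]
    w=np.clip(c[:,:,0]-c[:,:,2]-40,0,None).astype(float); Y,X=np.mgrid[:28,:28]; print(w.sum())
im=cv2.imread('pics/top0.png').astype(int); u,v=407,236
c=cv2.resize(im[v-14:v+14,u-14:u+14].astype(np.float32),None,fx=4,fy=4,interpolation=cv2.INTER_CUBIC); w=np.clip(c[:,:,0]-c[:,:,2]-50,0,None); Y,X=np.mgrid[:112,:112]; mx,my=(w*X).sum()/w.sum(),(w*Y).sum()/w.sum()
a=.5*np.arctan2(2*(w*(X-mx)*(Y-my)).sum(),(w*((X-mx)**2-(Y-my)**2)).sum()); q=(u-14+(mx+.5)/4-.5,v-14+(my+.5)/4-.5)
print('top0 key',q,ray('top',*q,74),'img axis',np.degrees(a))
E
```

```text
t 29.8 at [ 415.1 -339.7  141.1] [-179.9    0.    27.2] F [-0.4 -1.  -0.7] w 45.3 gf 0.0
shift [-0.0046  0.0022  0.4304] turn 0.0021 rows>= 3
0.0
top0 key (np.float64(411.2334851461945), np.float64(236.14023038408934)) [ 414.8 -339.2   74. ] img axis 62.59285752950453
```

Emit:
servo_tool(
  rows=[
    [-0.003,0.001,0.1,0,0.5],
    [-0.003,0.001,0.22,0,0.5],
    [-0.003,0.001,0.32,0,0.5],
    [-0.003,0.001,0.39,0,0.5],
    [-0.003,0.001,0.42,0,0.5],
    [-0.003,0.001,0.435,0,0.5],
    [-0.003,0.001,0.435,0,0.5],
    [-0.003,0.001,0.435,0,0.5],
  ],
)

```text
time_s: 30.47
ee_pos: [415.5, -341.4, 55.4]
ee_rot: [179.9, -0.1, 27.1]
force: [0.4, 0.1, -0.3]
gripper_width: 45.5
gripper_force: 0.0
```

```bash
python3 plan.py 414.6 -340 53 27.2
```

```text
t 30.5 at [ 415.5 -341.4   55.4] [ 1.799e+02 -1.000e-01  2.710e+01] F [ 0.4  0.1 -0.3] w 45.5 gf 0.0
shift [-0.0007 -0.0084  0.0119] turn -0.0009 rows>= 1
```

Emit:
servo_tool(
  rows=[
    [0,-0.005,0.008,0,0.5],
    [0,-0.005,0.008,0,0.3],
    [0,-0.005,0.008,0,0.1],
    [0,-0.005,0.008,0,0],
    [0,-0.005,0.008,0,0],
    [0,-0.005,0.008,0,0],
    [0,-0.005,0.008,0,0],
    [0,-0.005,0.008,0,0],
    [0,-0.005,0.008,0,0],
    [0,-0.005,0.008,0,0],
    [0,-0.005,0.008,0,0],
    [0,-0.005,0.008,0,0],
  ],
  force=30,
)

```text
time_s: 31.47
ee_pos: [414.4, -340.1, 52.7]
ee_rot: [-180.0, -0.0, 27.1]
force: [0.7, -0.7, -0.6]
gripper_width: 9.8
gripper_force: 30.0
```

```bash
python3 plan.py 414.6 -340 53 27.2
```

```text
t 31.5 at [ 414.4 -340.1   52.7] [-180.    -0.    27.1] F [ 0.7 -0.7 -0.6] w 9.8 gf 30.0
shift [ 0.0012  0.0003 -0.0016] turn -0.001 rows>= 1
```

Emit:
servo_tool(
  rows=[
    [0,0,-0.04,0,0],
    [0,0,-0.1,0,0],
    [0,0,-0.18,0,0],
    [0,0,-0.26,0,0],
    [0,0,-0.34,0,0],
    [0,0,-0.36,0,0],
    [0,0,-0.36,0,0],
  ],
)

```text
time_s: 32.05
ee_pos: [415.0, -340.6, 126.2]
ee_rot: [179.8, -0.1, 27.1]
force: [0.1, 0.3, -0.5]
gripper_width: 9.7
gripper_force: 30.0
```

```bash
python3 plan.py 598 -311.7 120 75
```

```text
t 32.0 at [ 415.  -340.6  126.2] [ 1.798e+02 -1.000e-01  2.710e+01] F [ 0.1  0.3 -0.5] w 9.7 gf 30.0
shift [0.8803 0.2885 0.0309] turn -0.5321 rows>= 7
```

Emit:
servo_tool(
  rows=[
    [0.1,0.03,0,-0.06,0],
    [0.25,0.08,0,-0.14,0],
    [0.4,0.13,0,-0.22,0],
    [0.55,0.18,0,-0.3,0],
    [0.7,0.23,0,-0.38,0],
    [0.82,0.27,0,-0.46,0],
    [0.88,0.2885,0,-0.532,0],
    [0.88,0.2885,0,-0.532,0],
    [0.88,0.2885,0.03,-0.532,0],
    [0.88,0.2885,0.03,-0.532,0],
    [0.88,0.2885,0.03,-0.532,0],
  ],
)

```text
time_s: 32.97
ee_pos: [595.4, -311.2, 117.7]
ee_rot: [-179.8, -0.0, 74.8]
force: [-0.2, -0.6, -0.4]
gripper_width: 9.7
gripper_force: 30.0
```

```bash
python3 plan.py 598 -311.7 101 75
```

```text
t 33.0 at [ 595.4 -311.2  117.7] [-179.8   -0.    74.8] F [-0.2 -0.6 -0.4] w 9.7 gf 30.0
shift [0.0009 0.0132 0.0834] turn -0.0017 rows>= 1
```

Emit:
servo_tool(
  rows=[
    [0.001,0.01,0.03,0,0],
    [0.001,0.01,0.06,0,0],
    [0.001,0.01,0.085,0,0],
    [0.001,0.01,0.085,0,0],
    [0.001,0.01,0.085,0,0],
    [0.001,0.01,0.085,0,0],
  ],
)

```text
time_s: 33.47
ee_pos: [599.3, -311.6, 101.7]
ee_rot: [180.0, -0.0, 75.0]
force: [-0.1, -0.7, -0.7]
gripper_width: 9.9
gripper_force: 30.0
```

```bash
python3 plan.py 598 -311.7 93 75
```

```text
t 33.5 at [ 599.3 -311.6  101.7] [180.  -0.  75.] F [-0.1 -0.7 -0.7] w 9.9 gf 30.0
shift [-0.0021 -0.0062  0.0437] turn -0.0003 rows>= 1
```

Emit:
servo_tool(
  rows=[
    [-0.002,-0.005,0.01,0,0],
    [-0.002,-0.005,0.02,0,0],
    [-0.002,-0.005,0.03,0,0],
    [-0.002,-0.005,0.04,0,0],
    [-0.002,-0.005,0.044,0,0],
    [-0.002,-0.005,0.044,0,0],
  ],
)

```text
time_s: 33.97
ee_pos: [598.0, -311.6, 92.5]
ee_rot: [-180.0, -0.0, 75.0]
force: [0.0, -0.3, -0.7]
gripper_width: 10.0
gripper_force: 30.0
```

```bash
python3 plan.py 598 -311.7 85 75
```

```text
t 34.0 at [ 598.  -311.6   92.5] [-180.   -0.   75.] F [ 0.  -0.3 -0.7] w 10.0 gf 30.0
shift [-0.0007 -0.0001  0.0376] turn -0.0001 rows>= 1
```

Already 4 mm into the slot, contact-free. Continuing down.

Emit:
servo_tool(
  rows=[
    [0,0,0.01,0,0],
    [0,0,0.02,0,0],
    [0,0,0.03,0,0],
    [0,0,0.04,0,0],
    [0,0,0.05,0,0],
    [0,0,0.05,0,0],
  ],
)

```text
time_s: 34.47
ee_pos: [597.9, -311.5, 82.3]
ee_rot: [-179.9, -0.0, 75.0]
force: [-0.1, 0.4, -0.2]
gripper_width: 9.7
gripper_force: 30.0
```

Emit:
servo_tool(
  rows=[
    [0,0,0.01,0,0],
    [0,0,0.02,0,0],
    [0,0,0.03,0,0],
    [0,0,0.038,0,0],
    [0,0,0.038,0,0],
    [0,0,0.038,0,0],
  ],
)

```text
time_s: 34.97
ee_pos: [598.3, -311.7, 76.7]
ee_rot: [180.0, 0.0, 75.0]
force: [-1.0, 0.1, 5.5]
gripper_width: 10.0
gripper_force: 30.0
```

Fully seated (TCP at 76.7, 5.5 N). Turning clockwise.

Emit:
servo_tool(
  rows=[
    [0,0,-0.004,0.05,0],
    [0,0,-0.004,0.1,0],
    [0,0,-0.004,0.15,0],
    [0,0,-0.004,0.2,0],
    [0,0,-0.004,0.25,0],
    [0,0,-0.004,0.3,0],
    [0,0,-0.004,0.35,0],
    [0,0,-0.004,0.4,0],
    [0,0,-0.004,0.45,0],
    [0,0,-0.004,0.5,0],
    [0,0,-0.004,0.55,0],
    [0,0,-0.004,0.6,0],
    [0,0,-0.004,0.65,0],
    [0,0,-0.004,0.7,0],
    [0,0,-0.004,0.75,0],
    [0,0,-0.004,0.8,0],
    [0,0,-0.004,0.85,0],
    [0,0,-0.004,0.9,0],
    [0,0,-0.004,0.92,0],
    [0,0,-0.004,0.92,0],
  ],
)

```text
time_s: 36.63
ee_pos: [598.8, -312.1, 76.7]
ee_rot: [179.9, -0.1, -7.8]
force: [0.1, -1.1, 1.9]
gripper_width: 10.1
gripper_force: 30.0
```

```bash
python3 plan.py 598 -311.7 76.7 -18.2; python3 -c "
from workcell import state; print(state()['torque'])"
```

```text
t 36.6 at [ 598.8 -312.1   76.7] [ 1.799e+02 -1.000e-01 -7.800e+00] F [ 0.1 -1.1  1.9] w 10.1 gf 30.0
shift [-0.0043 -0.0017  0.0001] turn 0.1154 rows>= 2
[-0.14508983  0.07784585  0.08519585]
```

Emit:
servo_tool(
  rows=[
    [0,0,0,0.03,0],
    [0,0,0,0.06,0],
    [0,0,0,0.09,0],
    [0,0,0,0.11,0],
    [0,0,0,0.125,0],
    [0,0,0,0.125,0],
  ],
)

```text
time_s: 37.13
ee_pos: [598.8, -312.2, 76.7]
ee_rot: [180.0, -0.1, -19.0]
force: [1.2, -2.4, 2.9]
gripper_width: 10.0
gripper_force: 30.0
```

```bash
python3 plan.py 598 -311.7 76.7 -18.2; python3 -c "
from workcell import state; print(state()['torque'])"
```

```text
t 37.1 at [ 598.8 -312.2   76.7] [ 1.8e+02 -1.0e-01 -1.9e+01] F [ 1.2 -2.4  2.9] w 10.0 gf 30.0
shift [-0.0047 -0.0011  0.    ] turn -0.0093 rows>= 1
[-0.38915854  0.03533719  0.09585086]
```

Emit:
servo_tool(
  rows=[
    [0,0,0,0.015,0],
    [0,0,0,0.03,0],
    [0,0,0,0.045,0],
    [0,0,0,0.045,0],
  ],
)

```text
time_s: 37.47
ee_pos: [598.8, -312.2, 76.7]
ee_rot: [180.0, -0.1, -23.2]
force: [1.0, -2.6, 3.8]
gripper_width: 10.0
gripper_force: 30.0
```

```bash
python3 -c "
from workcell import state; s=state();print(s['torque'],s['ee_rot'])"
```

```text
[-0.48279927 -0.10306127  0.04866717] [ 1.79975223e+02 -1.13660436e-01 -2.31726356e+01]
```

Emit:
servo_tool(
  rows=[
    [0,0,0,0.015,0],
    [0,0,0,0.03,0],
    [0,0,0,0.045,0],
    [0,0,0,0.045,0],
  ],
)

```text
time_s: 37.8
ee_pos: [598.8, -312.2, 76.7]
ee_rot: [180.0, -0.1, -27.3]
force: [2.3, -3.2, 5.5]
gripper_width: 9.9
gripper_force: 30.0
```

```bash
python3 -c "
from workcell import state; s=state();print(s['torque'],s['ee_rot'],s['force'])"
```

```text
[-0.68330253 -0.22112125  0.09635101] [ 1.79981851e+02 -1.13321184e-01 -2.72694003e+01] [ 2.2854438  -3.20295176  5.51347058]
```

Emit:
servo_tool(
  rows=[
    [0,0,0,0.01,0],
    [0,0,0,0.02,0],
    [0,0,0,0.02,0],
    [0,0,0,0.02,0],
  ],
)

```text
time_s: 38.13
ee_pos: [598.8, -312.2, 76.7]
ee_rot: [180.0, -0.1, -29.0]
force: [1.9, -3.4, 5.4]
gripper_width: 9.5
gripper_force: 30.0
```

```bash
python3 -c "
from workcell import state; s=state();print(s['torque'],s['ee_rot'],s['force'])"
```

```text
[-0.71103167 -0.20555676  0.11667246] [ 1.79984033e+02 -1.14436372e-01 -2.90265388e+01] [ 1.86442568 -3.40040733  5.35925219]
```

Emit:
servo_tool(
  rows=[
    [0,0,0,0.01,0],
    [0,0,0,0.02,0],
    [0,0,0,0.02,0],
    [0,0,0,0.02,0],
  ],
)

```text
time_s: 38.47
ee_pos: [598.7, -312.2, 76.7]
ee_rot: [180.0, -0.1, -30.8]
force: [2.6, -2.0, 5.4]
gripper_width: 9.6
gripper_force: 30.0
```

```bash
python3 -c "
from workcell import state; s=state();print(s['torque'],s['ee_rot'],s['force'])"
```

```text
[-0.64967164 -0.13162331  0.18466215] [ 1.79981170e+02 -1.07748921e-01 -3.08068548e+01] [ 2.55424989 -2.02803828  5.35549869]
```

Emit:
servo_tool(
  rows=[
    [0,0,0,0.01,0],
    [0,0,0,0.02,0],
    [0,0,0,0.02,0],
    [0,0,0,0.02,0],
  ],
)

```text
time_s: 38.8
ee_pos: [598.7, -312.2, 76.7]
ee_rot: [180.0, -0.1, -32.6]
force: [1.9, -3.4, 4.7]
gripper_width: 10.3
gripper_force: 30.0
```

```bash
python3 -c "
from workcell import state; s=state();print(s['torque'],s['ee_rot'],s['force'])"
```

```text
[-0.65766713 -0.17960188  0.41087238] [ 1.79976745e+02 -1.06597773e-01 -3.25644999e+01] [ 1.91348091 -3.44960721  4.7393893 ]
```

The stop is reached: torque jumped to 0.41 Nm. Unwinding slightly within the key play, then releasing.

Emit:
servo_tool(
  rows=[
    [0,0,0,-0.04,0],
    [0,0,0,-0.08,0],
    [0,0,0,-0.09,0],
    [0,0,0,-0.09,0],
  ],
)

```text
time_s: 39.13
ee_pos: [598.6, -311.8, 76.7]
ee_rot: [-180.0, -0.1, -24.5]
force: [1.1, -2.9, 6.3]
gripper_width: 9.5
gripper_force: 30.0
```

```bash
python3 -c "
from workcell import state; s=state();print(s['torque'],s['ee_rot'],s['force'])"
```

```text
[-0.41532484 -0.03535999  0.01482675] [-1.79985097e+02 -6.08345180e-02 -2.45185139e+01] [ 1.05099467 -2.8527257   6.287691  ]
```

Emit:
servo_tool(
  rows=[
    [0,0,0,0,0.2],
    [0,0,0,0,0.4],
    [0,0,0,0,0.4],
    [0,0,0,0,0.4],
    [0,0,0,0,0.4],
    [0,0,-0.1,0,0.4],
    [0,0,-0.25,0,0.4],
    [0,0,-0.4,0,0.4],
    [0,0,-0.6,0,0.4],
    [0,0,-0.7,0,0.4],
    [0,0,-0.7,0,0.4],
  ],
)

```text
time_s: 40.05
ee_pos: [600.6, -312.8, 222.5]
ee_rot: [180.0, -0.6, -24.5]
force: [-0.3, 0.3, 0.8]
gripper_width: 36.5
gripper_force: 0.0
```

Emit:
servo_tool(
  rows=[
    [-0.3,-0.7,0,0,0.4],
    [-0.3,-0.7,0,0,0.4],
    [-0.3,-0.7,0,0,0.4],
    [-0.3,-0.7,0,0,0.4],
    [-0.3,-0.7,0,0,0.4],
    [-0.3,-0.7,0,0,0.4],
  ],
)

```text
time_s: 40.55
ee_pos: [601.1, -157.9, 215.3]
ee_rot: [180.0, 0.1, -24.3]
force: [0.0, -0.2, -1.2]
gripper_width: 36.3
gripper_force: 0.0
```

```bash
python3 - <<'E'
from h import *
a=grab('scene','scene8')
print(state()['ee_pos'].round())
crop(a,265,180,425,300,5,'m11')
E
```

```text
[ 601. -159.  215.]
```

View pics/m11.png

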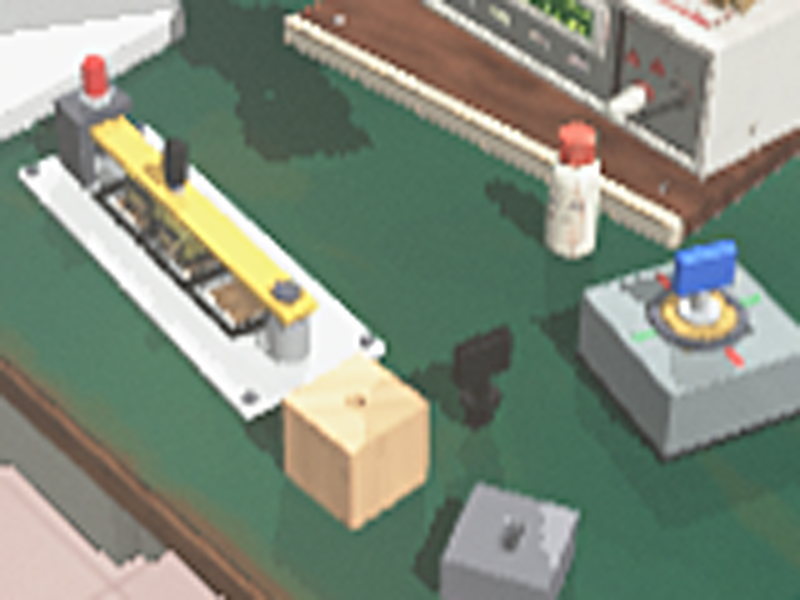

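The final view shows the pin flange seated on the fork at (95,95), the bar shut over both loaded nests, and the blue key upright in the rotor along the green marks at (705,270). The bottle is undisturbed. Handing in.

```bash
python3 -c "
from workcell import job_done; print(job_done())"
```

```text
the job is handed in; nothing more can be done
None
```

I handed the job in at about 41 s: both transformers present are in their own nests, the bar is shut and pinned with the flange seated, and the blue key is fully in and turned to the ON stop, then eased back about 8° to line up with the green marks. The glue bottle looked undisturbed at the end; the solder reel was never approached, but I took no final look at it.

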